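# Unlock the sample loader and load the vial carriers through its flap gate

## Task

With the screwdriver, reach through the small square hole in the loader's grey housing and trip the hidden catch, so that the lock bar with the red knob springs out. Then load every vial carrier from the blue mat: push each one, upright, from the loader's open apron right through the yellow spring flaps so that they close behind it. Once all are in and the flaps are shut, push the red knob home until the lock bar stays in; leave the screwdriver lying on its black mat and do not disturb the red-capped bottle beside the blue mat.

Things in the scene. Friction and masses are not known exactly. Their poses are not given: they have to be found in the camera images.
- gate (a point): Fixed loader, a straight aluminium lane. Point: centre of the gate line on the lane floor (31 mm above the worktop; it stands on 25 mm feet). Axes: +y runs into the lane (about to the robot's left), +x across it away from the robot, z up. Sizes below are in this frame. Lane from y 0 to its end stop at 211 mm: 50 mm wide inside, walls 22 mm above its floor. Two hinge posts at x -27 and 27, 30 mm high, carry the flaps.
- apron (a point): Centre of the loader's open apron on its floor, 58 mm before the gate line (gate y -58), where carriers are set down; same axes and floor height as the gate. Apron from gate y -100 to 0. Two low guide rails 8 mm high, 42 mm apart inside, run from gate y -99 to -17. The lock bar crosses at gate y -14 to -6, 10 to 22 mm above the floor, until it has sprung out.
- lane_in (a point): Point on the lane floor 60 mm past the gate line (gate y 60); same axes. From gate y 46 on, a clear cover (top 53 mm above the floor) closes the lane; before it the top is open, so a closed fingertip can follow a carrier through the flaps and lift out. Flaps swing in a 25 mm radius: a carrier's rear must get 27 to 34 mm past the gate line. Four fit in a row, each pushing those ahead. Push low, at the foot plate.
- housing_top (a point): Centre of the top of the grey latch housing on the robot's side of the gate, 70 mm above the worktop; same axes. In the gate's frame it spans x -95 to -45 and y -20 to 75 mm.
- hole (a point): Centre of the 16 x 16 mm access hole in the housing's front face (which looks along -x of the gate's frame, to the robot), 52 mm above the worktop. Go straight in along +x. The catch's pad (18 mm wide, spring loaded, 1 to 3 N) lies 35 mm behind the face; pushing it 10 mm further (tip 45 to 52 mm inside; its stop is at 53) releases the lock bar.
- knob (a point): Centre of the front face of the red round knob (22 mm diameter, 10 mm thick) on the end of the lock bar: it is 47 mm above the worktop, its face 17 mm out from the housing when locked and 57 mm when sprung out. It moves with the bar; same axes as the gate.
- lock_bar (a joint): Lock bar, m: 0 locked across the lane, 0.04 sprung out toward the robot (a light spring, 1 to 3 N, holds it out and the lane is then clear). Pushed back along +x of the gate's frame it rides over the catch (up to about 10 N) and clicks in at about 0; it must be pushed to about -0.003 (its stop is at -0.004) to catch, and then stays when let go.
- flap_near (a joint): Yellow flap on the robot's side, rad: 0 closed across the lane, up to 1.5 swung into the lane; a very light spring (under 1 N) closes it. It opens only inward. 23 mm long, 26 mm high.
- flap_far (a joint): The other yellow flap, on the far side; the same.
- driver_grip (a point): Orange-handled small screwdriver, 168 mm long, lying flat on the black mat. This point is on the axis of its handle, 18 mm behind the handle's front end, 10 mm above the surface it lies on; a good place to grip across the handle (21 mm thick; the handle runs on 66 mm behind this point, the thin 5 mm shaft begins 19 mm in front). Its -y axis points along the tool to the tip.
- driver_tip (a point): Centre of the end of the screwdriver's blade (about 6 mm wide and 7 mm high), 102 mm from the grip point and 8 mm to the side of its handle's axis line; same axes.
- tool_mat_mid (a point): Centre of the top of the black rubber mat for the screwdriver, fixed, 200 x 120 x 2 mm; x along its 200 mm.
- carrier0_mid (a point): Vial carrier 0: a white and grey block 34 (x) x 37 (y) x 24 (z) mm on an 8 mm foot plate 34 x 42 mm, with a capped 12 mm vial fixed in its top (45 mm high over all). Point at the block's centre, 12 mm above its underside. Stands upright on the blue mat (2 mm thick). Its 42 mm side goes along the lane; grip it across its 34 mm width, low on the block. About 80 g. Two to four carriers are present.
- carrier1_mid (a point): Vial carrier 1: a white and grey block 34 (x) x 37 (y) x 24 (z) mm on an 8 mm foot plate 34 x 42 mm, with a capped 12 mm vial fixed in its top (45 mm high over all). Point at the block's centre, 12 mm above its underside. Stands upright on the blue mat (2 mm thick). Its 42 mm side goes along the lane; grip it across its 34 mm width, low on the block. About 80 g. Two to four carriers are present.
- carrier2_mid (a point): Vial carrier 2: a white and grey block 34 (x) x 37 (y) x 24 (z) mm on an 8 mm foot plate 34 x 42 mm, with a capped 12 mm vial fixed in its top (45 mm high over all). Point at the block's centre, 12 mm above its underside. Stands upright on the blue mat (2 mm thick). Its 42 mm side goes along the lane; grip it across its 34 mm width, low on the block. About 80 g. Two to four carriers are present.
- carrier3_mid (a point): Vial carrier 3: a white and grey block 34 (x) x 37 (y) x 24 (z) mm on an 8 mm foot plate 34 x 42 mm, with a capped 12 mm vial fixed in its top (45 mm high over all). Point at the block's centre, 12 mm above its underside. Stands upright on the blue mat (2 mm thick). Its 42 mm side goes along the lane; grip it across its 34 mm width, low on the block. About 80 g. Two to four carriers are present.
- rinse_bottle: Clear bottle with red cap, 56 x 152 mm high, a bystander; origin at the centre of its underside.
- screwdriver: The same screwdriver; origin under its middle (handle to +y, tip to -y).

How it is judged (in metres and radians):
On the way, in this order (a step that is already met when the one before it is completed fails the run):
1. the lock bar has sprung out, tripped with the screwdriver's tip at or in the access hole (value of joint lock_bar above 0.03 m and distance between driver_tip and hole below 0.075 m), for 0.1 s.
2. every carrier stands in the lane past the gate and both flaps are shut (y of carrier0_mid in the frame of gate between 0.042 and 0.212 m and x of carrier0_mid in the frame of gate between -0.02 and 0.02 m and z of each of carrier0_mid, carrier1_mid, carrier2_mid, carrier3_mid in the frame of gate below 0.02 m and angle between each of carrier0_mid, carrier1_mid, carrier2_mid, carrier3_mid's own z axis and vertical below 0.15 rad and y of carrier1_mid in the frame of gate between 0.042 and 0.212 m and x of carrier1_mid in the frame of gate between -0.02 and 0.02 m and y of carrier2_mid in the frame of gate between 0.042 and 0.212 m and x of carrier2_mid in the frame of gate between -0.02 and 0.02 m and y of carrier3_mid in the frame of gate between 0.042 and 0.212 m and x of carrier3_mid in the frame of gate between -0.02 and 0.02 m and value of joint each of flap_near, flap_far below 0.12 rad), for 0.3 s.
3. the lock bar is back home (value of joint lock_bar below 0.006 m), for 0.3 s.
At the end, for the whole second after the job is handed in: Every present carrier is upright (0.15 rad) in the lane, its centre 42 mm or more past the gate line; flaps shut (under 0.12 rad); lock bar home (under 6 mm); the screwdriver lies at rest with its grip point over its mat (10 mm slack) (all of step 2 and value of joint lock_bar below 0.006 m and x of driver_grip in the frame of tool_mat_mid between -0.11 and 0.11 m and y of driver_grip in the frame of tool_mat_mid between -0.07 and 0.07 m and height (world z) of each of driver_grip, driver_tip below 0.03 m and linear speed of screwdriver below 0.02 m/s); the robot touches nothing.
It fails at once if the bystanding bottle is moved by more than 3 cm or tipped (distance of rinse_bottle from where it was at the start of the episode above 0.03 m or angle between rinse_bottle's own z axis and vertical above 0.5 rad).
Of carrier0, carrier1, carrier2, carrier3 only 2 to 4 are there at a start; the rules pass over those that are not, and their reading is None.
At some moment in a run one of carrier0, carrier1, carrier2, carrier3 may be knocked a few centimetres aside while the robot is not near it.
Once in a run the grip may slacken for a moment while it holds something.
It also fails if it takes over 210 s, if anything falls off the work surface, if the arm or the gripper's body presses on something with over 40 N, if the wrist force passes 120 N, or if a joint passes its speed limit or range.

## Robot

A 6-joint arm with a two-finger parallel gripper is mounted at the origin on a cart in front of the work surface, level with it; the furniture and walls round the work are solid. World frame = base frame: x ahead of the robot, y to its left, z up, the work surface at z = 0. Lengths are in mm, angles in degrees, forces in N, time in s.
With the tool pointing down it reaches from about 300 to 850 mm from the base axis. Payload 4.2 kg.
Tool frame: the origin (TCP) lies on the centre line of the jaws, within the pads' length; the fingertips stand 14 mm ahead of it and the grasp point (between the pads) lies 5 mm behind it (env.finger_overhang is the z of the fingertips in the tool frame, in mm); z points along the fingers, y is the line along which they close (so a half turn about z gives the same grasp; the last joint's range is limited). The gripper opens to 91 mm and grips with 3 to 60 N. Pads are 32 mm wide; open, the fingers measure 118 mm over their backs; the gripper's body (76 mm by 178 mm) begins 60 mm behind the grasp point.
Start: joints at [-70.13, 18.312, 89.639, -0, 72.044, -1.146], TCP at [206.216, -536.765, 227.976] pointing down, gripper open.
Joint ranges: [-177.97, 177.97], [-48.28, 115.42], [12.27, 149.76], [-77.06, 257.06], [2.81, 150.46], [-146.56, 146.56]. Speed limits (degrees/s): [147.25, 147.25, 180, 180, 180, 180].

## Interface

Orientations are given as [roll, pitch, yaw] about the fixed x, y, z axes, in that order (R = Rz(yaw) Ry(pitch) Rx(roll)).
In Python, from workcell import sensors, viewer, env gives the robot as it stands. The module is installed in compiled form; this text tells all that it offers.
- The arm moves only by the tool step_arm, never from a script. Its argument "plan" is one flat list of numbers, 6 for each row, row after row: the shift along the tool's x, y, z in cm, then the turn, a rotation vector about the tool's x, y, z in rad. In form: [x, y, z, wx, wy, wz, x, y, z, wx, wy, wz, ...]. A call has 1 to 5 rows; each row shifts and turns the commanded pose from where the row before left it, along the tool's axes as they then stand; what a row does not reach is not made up. A row lasts 1/12 s, in which the tool goes at most 41.7 mm and 7.16 degrees, less where a joint would pass 70% of its speed; a pose out of reach is approached as far as the arm can. A call is refused whole if a number of a shift passes 4.17 or a number of a turn 0.125, either way. A call with a gripper value outside its range is refused whole. "hand" is the finger opening in cm, from 0 to 9.12, set as the call begins (left out, the last holds). The fingers move at their own pace and stop on an object; "newtons" is the grip in N (left out, the last holds). Time passes only in rows, so rows that do not move let the fingers close. It gives the time, the measured TCP pose, the force, the opening and the grip force at its end, in the units of the state.
- sensors.state(): the state, without advancing time (a new reading comes with each control period).
- viewer.grab_frame(name): name is "side" or "top" or "wrist"; returns a dict with "img" (400x640x3 uint8, red, green, blue), "fx", "fy", "cx", "cy" (pixels), "k1" (the pictures are not rectified: a ray, as slopes to the right and down, at radius r is drawn at 1 + k1 r^2 times it, then the intrinsics apply), "position" and "attitude" of the camera in the world. Camera axes: x right, y down, z forward; pixel columns grow to the right and rows downward; lengths in mm; the calibration is good to about 2 mm. A picture is of the moment at which its call begins. There is no depth.
- env.job_done(): hands the job in; it is judged then, once.
Trained networks look in a picture, given as the dict that the camera call returned (one of the last four; its "shot" number tells which), for a name from the list of things; names that differ only in an ending like _2 or _b are one class to them, and where a whole thing is asked for, a point or a joint stands for the part that bears it (a point fixed in the world has none). Each returns a list of dicts, best first, with "score" (0 to 1); they miss things now and then, are a little off and sometimes report something else, mostly with a low value. They report only what shows in the picture. A call takes as long as a camera call.
- viewer.boxes_of(name, picture): "location" ([column, row] in pixels, amid what is visible of it).
- viewer.pinpoint(name, picture): "location" ([column, row] in pixels: a listed point, or the origin of a listed thing).
The state is a dict: "time_s": time; "qpos": joint angles; "qvel": joint speeds; "effort": joint torques, N m; "ee_pos": TCP position; "ee_rot": TCP orientation; "force": force on the tool from outside, world axes, zero at the start; "torque": the same for the moment, N m; "gripper_width": finger opening in mm; "gripper_force": force on a finger pad.
Only numpy, scipy, OpenCV 4.12 (cv2) and the standard library are available. Lean on these libraries where they do the work, as an engineer would, in place of code of your own. Each camera call takes 0.05 s, during which the arm holds its last target. There are 200 camera calls.

## Working session

There is one attempt and no reset: what is moved stays moved. The work goes in short steps, Python scripts to look and compute and a tool call to move; the robot and the scene stay as the last step left them, time stands still between calls to the robot, and variables do not carry over. Pictures are saved under pics/ and viewed, at most 14 in all, crops included, and the job is handed in when it is done.

Besides the shell and the picture viewer there is one more tool, called after "Call:" by a JSON object that holds its "fn" and its "kwargs", one argument or row to a line. step_arm: Moves the arm, as the interface text tells. Its arguments: {"type":"object","properties":{"plan":{"type":"array","items":{"type":"number"}},"hand":{"type":"number"},"newtons":{"type":"number"}},"required":["plan"]}

```bash
mkdir -p pics
cat > h.py <<'E'
import numpy as np, cv2
from scipy.spatial.transform import Rotation as R
from workcell import sensors, viewer, env
def att(f):
    a=np.array(f["attitude"],float)
    return a if a.shape==(3,3) else R.from_euler('xyz',a,degrees=True).as_matrix()
def ray(f,px):
    K=np.array([[f["fx"],0,f["cx"]],[0,f["fy"],f["cy"]],[0,0,1]]);u=cv2.undistortPoints(np.array([[px]],float),K,np.array([f["k1"],0,0,0,0.]))[0,0]
    return np.array(f["position"]),att(f)@np.array([u[0],u[1],1])
def at_z(f,px,z):
    p,d=ray(f,px); return p+d*(z-p[2])/d[2]
def proj(f,P):
    c=att(f).T@(np.array(P)-np.array(f["position"])); x,y=c[0]/c[2],c[1]/c[2]; s=1+f["k1"]*(x*x+y*y)
    return [f["fx"]*x*s+f["cx"],f["fy"]*y*s+f["cy"]]
def tri(*fp):
    A=np.zeros((3,3));b=np.zeros(3)
    for f,px in fp:
        p,d=ray(f,px);d=d/np.linalg.norm(d);M=np.eye(3)-np.outer(d,d);A+=M;b+=M@p
    return np.linalg.solve(A,b)
def save(f,n): cv2.imwrite(f"pics/{n}.png",f["img"][:,:,::-1])
def plan(P,rpy):
    "tool-frame shift (cm) and rotvec to reach a world target"
    s=sensors.state();r0=R.from_euler('xyz',s["ee_rot"],degrees=True);r1=R.from_euler('xyz',rpy,degrees=True)
    return (r0.inv().apply(np.array(P)-s["ee_pos"])/10).round(2),(r0.inv()*r1).as_rotvec().round(3)
E
python3 - <<'E'
from h import *
Z=dict(gate=31,apron=31,lane_in=31,housing_top=70,hole=52,knob=47,driver_grip=12,driver_tip=12,tool_mat_mid=2,carrier0_mid=14,rinse_bottle=0)
for c in ("top","side"):
    f=viewer.grab_frame(c);save(f,c+"0");print(c,f["attitude"],f["position"],f["fx"])
    for n,z in Z.items():
        print(n,[(np.round(d["location"]).tolist(),round(d["score"],2),at_z(f,d["location"],z).round(1).tolist()[:2]) for d in viewer.pinpoint(n,f) if d["score"]>.2])
s=sensors.state();print(s["ee_rot"],s["ee_pos"])
E
```

```text
top [-176.04127516    1.47062139  -90.29526728] [ 452.96835921   26.47415975 1372.52574678] 409.47575245489054
gate [([381.0, 202.0], 0.71, [551.8, -131.2]), ([388.0, 182.0], 0.65, [617.7, -155.0])]
apron [([405.0, 181.0], 0.77, [621.5, -211.1])]
lane_in [([366.0, 181.0], 0.94, [621.3, -82.5])]
housing_top [([383.0, 199.0], 0.77, [557.4, -133.1])]
hole [([377.0, 209.0], 0.91, [527.4, -114.0]), ([211.0, 171.0], 0.64, [656.6, 423.9])]
knob [([419.0, 242.0], 0.59, [420.1, -248.0]), ([396.0, 215.0], 0.44, [507.6, -176.8]), ([443.0, 230.0], 0.29, [458.4, -323.3])]
driver_grip [([449.0, 226.0], 0.68, [471.9, -353.6]), ([394.0, 218.0], 0.55, [499.2, -173.4])]
driver_tip [([420.0, 241.0], 0.63, [423.5, -259.5])]
tool_mat_mid [([443.0, 232.0], 0.93, [452.7, -335.0])]
carrier0_mid [([272.0, 240.0], 0.56, [430.2, 227.8])]
rinse_bottle [([213.0, 169.0], 0.77, [671.5, 434.2]), ([450.0, 228.0], 0.42, [465.8, -361.0])]
side [-1.29282934e+02  7.05624448e-02 -1.48911898e+02] [ 13.39517447 921.11585531 904.56735786] 392.00210928523524
gate [([330.0, 177.0], 0.93, [615.9, -146.8])]
apron [([336.0, 167.0], 0.8, [629.2, -217.4])]
lane_in [([322.0, 184.0], 0.58, [621.6, -91.6]), ([345.0, 178.0], 0.48, [565.1, -172.7])]
housing_top [([345.0, 177.0], 0.56, [543.8, -127.7])]
hole [([347.0, 181.0], 0.67, [536.8, -132.5])]
knob [([359.0, 179.0], 0.61, [509.0, -172.0])]
driver_grip []
driver_tip [([387.0, 186.0], 0.59, [415.5, -228.9])]
tool_mat_mid [([386.0, 171.0], 0.81, [462.3, -334.1]), ([293.0, 251.0], 0.44, [535.1, 226.2])]
carrier0_mid [([346.0, 185.0], 0.6, [551.9, -152.0]), ([324.0, 263.0], 0.59, [421.1, 231.1]), ([387.0, 186.0], 0.22, [415.5, -230.2])]
rinse_bottle [([216.0, 277.0], 0.8, [673.4, 431.0])]
[1.79994895e+02 9.77921724e-04 2.10182895e+01] [ 206.21983763 -536.78011141  227.97212264]
```

Run:
```python
import cv2
i=cv2.imread("pics/top0.png")[130:280,180:480]; cv2.imwrite("pics/top0c.png",cv2.resize(i,None,fx=2.6,fy=2.6,interpolation=cv2.INTER_CUBIC))
i=cv2.imread("pics/side0.png")[130:310,180:440]; cv2.imwrite("pics/side0c.png",cv2.resize(i,None,fx=3,fy=3,interpolation=cv2.INTER_CUBIC))
```

```text
(no output)
```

View pics/top0c.png

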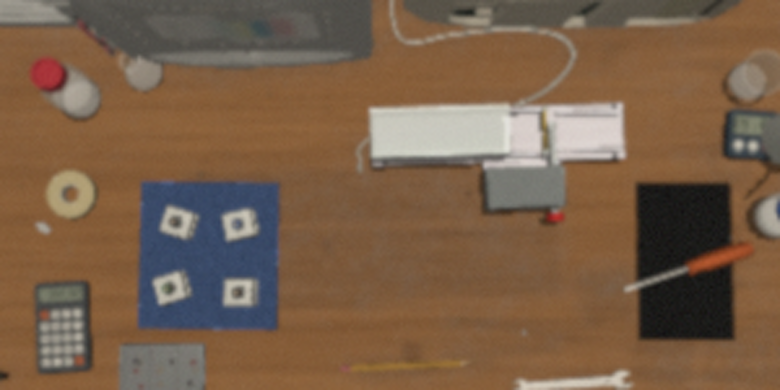

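View pics/side0c.png

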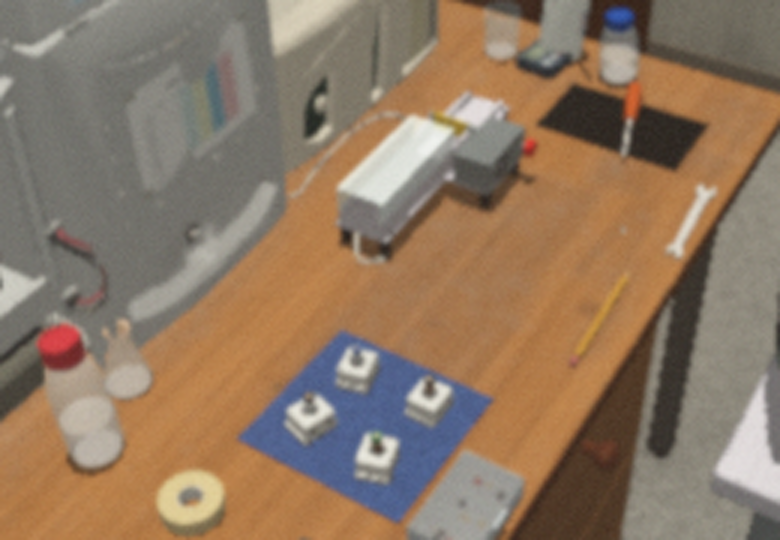

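Call:
{"fn": "step_arm", "kwargs": {
  "plan": [3.14, -0.76, 0, 0, 0, 0, 3.14, -0.76, 0, 0, 0, 0, 3.14, -0.76, 0, 0, 0, 0, 3.14, -0.76, 0, 0, 0, 0, 3.14, -0.76, 0, 0, 0, 0]
}}

```text
time_s: 1.62
ee_pos: [340.2, -444.1, 228.1]
ee_rot: [180.0, -0.0, 21.0]
force: [-0.2, -1.2, -0.3]
gripper_width: 91.2
gripper_force: 0.0
```

Call:
{"fn": "step_arm", "kwargs": {
  "plan": [3.14, -0.76, 0, 0, 0, 0, 3.14, -0.76, 0, 0, 0, 0, 3.14, -0.76, 0, 0, 0, 0, 3.14, -0.76, 0, 0, 0, 0, 3.14, -0.76, 0, 0, 0, 0]
}}

```text
time_s: 2.03
ee_pos: [473.3, -352.1, 228.1]
ee_rot: [180.0, -0.0, 21.0]
force: [0.4, -0.2, 0.2]
gripper_width: 90.9
gripper_force: 0.0
```

Call:
{"fn": "step_arm", "kwargs": {
  "plan": [0, 0, 0, 0, 0, -0.12, 0, 0, 0, 0, 0, -0.12, 0, 0, 0, 0, 0, -0.12, 0, 0, 0, 0, 0, -0.12, 0, 0, 0, 0, 0, -0.12]
}}

```text
time_s: 2.45
ee_pos: [472.2, -353.0, 227.9]
ee_rot: [-180.0, 0.0, 55.8]
force: [-0.3, 0.5, 0.4]
gripper_width: 91.3
gripper_force: 0.0
```

Call:
{"fn": "step_arm", "kwargs": {
  "plan": [0, 0, 0, 0, 0, -0.12, 0, 0, 0, 0, 0, -0.12, 0, 0, 0, 0, 0, -0.12, 0, 0, 0, 0, 0, -0.12, 0, 0, 0, 0, 0, -0.12]
}}

```text
time_s: 2.87
ee_pos: [472.1, -353.2, 228.0]
ee_rot: [180.0, 0.0, 90.1]
force: [-0.8, 0.1, 0.6]
gripper_width: 91.2
gripper_force: 0.0
```

Call:
{"fn": "step_arm", "kwargs": {
  "plan": [0, 0, 0, 0, 0, -0.12, 0, 0, 0, 0, 0, -0.12, 0, 0, 0, 0, 0, -0.12, 0, 0, 0, 0, 0, -0.12, 0, 0, 0, 0, 0, 0]
}}

```text
time_s: 3.28
ee_pos: [472.1, -353.2, 228.0]
ee_rot: [-180.0, 0.0, 117.4]
force: [0.2, -0.4, 0.2]
gripper_width: 91.1
gripper_force: 0.0
```

Run:
```python
from h import *
f=viewer.grab_frame("wrist");save(f,"w1");s=sensors.state();print(s["time_s"],s["ee_pos"],s["ee_rot"],s["qpos"],f["position"],f["attitude"],f["fx"])
for n,z in dict(driver_grip=12,driver_tip=12,screwdriver=2,tool_mat_mid=2).items():
    print(n,[(np.round(d["location"]).tolist(),round(d["score"],2),at_z(f,d["location"],z).round(1).tolist()[:2]) for d in viewer.pinpoint(n,f) if d["score"]>.2])
```

```text
3.3333 [ 472.08889695 -353.20180633  227.96689169] [1.79997898e+02 4.36109367e-03 1.17129252e+02] [-3.79203214e+01  1.96303665e+01  8.76711182e+01  6.97225050e-05
  7.26936744e+01 -6.50495938e+01] [ 437.08972507 -286.58880679  385.08255227] [ 1.64728976e+02 -3.44137983e-02  2.73905048e+01] 285.3238665577036
driver_grip []
driver_tip [([322.0, 92.0], 0.86, [424.0, -253.8])]
screwdriver [([313.0, 163.0], 0.72, [455.9, -339.1])]
tool_mat_mid [([316.0, 160.0], 0.69, [456.9, -333.3])]
```

View pics/w1.png

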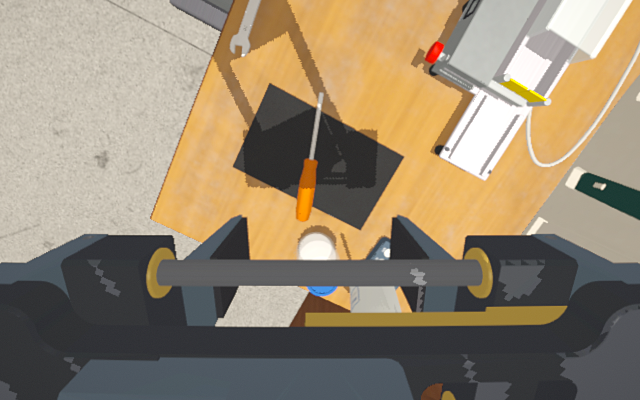

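```bash
cat >> h.py <<'E'
def orange(f,z):
    m=cv2.inRange(cv2.cvtColor(f["img"],cv2.COLOR_RGB2HSV),(5,190,150),(16,255,255))
    n,l,s,c=cv2.connectedComponentsWithStats(m);i=1+s[1:,4].argmax();ys,xs=np.nonzero(l==i)
    P=np.array([at_z(f,p,z)[:2] for p in zip(xs,ys)]);m=P.mean(0);v=np.linalg.svd(P-m,full_matrices=False)[2][0];t=(P-m)@v
    return m,v,np.percentile(t,[.5,99.5]),s[i]
E
python3 - <<'E'
from h import *
f=viewer.grab_frame("wrist")
print(orange(f,12))
for p in [(321,94),(311,160),(302,219)]: print(at_z(f,p,10))
print(proj(f,[472,-353,12]))
E
```

```text
(array([ 459.53722653, -363.86845523]), array([ 0.29711146, -0.9548428 ]), array([-30.62529193,  52.26478985]), array([296, 159,  21,  62, 539], dtype=int32))
[ 424.87002729 -256.37381349   10.        ]
[ 450.79366909 -335.32295297   10.        ]
[ 476.57578745 -414.2399189    10.        ]
[np.float64(319.2063093249329), np.float64(179.2887524648579)]
```

Call:
{"fn": "step_arm", "kwargs": {
  "plan": [0, 0, 0, 0, 0, 0.084, 0, 0, 0, 0, 0, 0.084, -0.46, -0.75, 4.0, 0, 0, 0, -0.46, -0.76, 4.0, 0, 0, 0, 0, 0, 4.0, 0, 0, 0],
  "hand": 6
}}

```text
time_s: 4.0
ee_pos: [460.1, -367.8, 107.6]
ee_rot: [179.9, 0.2, 107.6]
force: [0.5, -0.7, 0.1]
gripper_width: 61.6
gripper_force: 0.0
```

Call:
{"fn": "step_arm", "kwargs": {
  "plan": [0, 0, 0, 0, 0, 0, 0, 0, 0, 0, 0, 0]
}}

```text
time_s: 4.17
ee_pos: [459.6, -365.9, 106.7]
ee_rot: [-179.9, -0.2, 107.6]
force: [0.5, -0.3, 0.9]
gripper_width: 60.0
gripper_force: 0.0
```

Run:
```python
from h import *
f=viewer.grab_frame("wrist");save(f,"w2");s=sensors.state();print(s["time_s"],s["ee_pos"],s["ee_rot"])
m,v,t,_=orange(f,12);print(m,v,t,m+v*t[0],m+v*(t[0]+18))
cv2.imwrite("pics/w2c.png",cv2.resize(f["img"][20:270,170:470,::-1],None,fx=2.4,fy=2.4))
for p in ["driver_tip","driver_grip","knob","hole"]: print(p,[(d["location"],d["score"]) for d in viewer.pinpoint(p,f)[:2]])
```

```text
4.2167 [ 461.20937847 -367.04089609  109.051659  ] [1.79961404e+02 5.28068490e-02 1.07620609e+02]
[ 460.66747807 -367.39689371] [ 0.3028363  -0.95304259] [-34.15729267  48.88558233] [ 450.32340981 -334.84353913] [ 455.77446328 -351.9983057 ]
driver_tip [([319.9, 72.6], 0.95), ([579.2, 93.1], 0.68)]
driver_grip [([325.2, 191.3], 0.9), ([579.9, 93.6], 0.63)]
knob []
hole []
```

View pics/w2c.png

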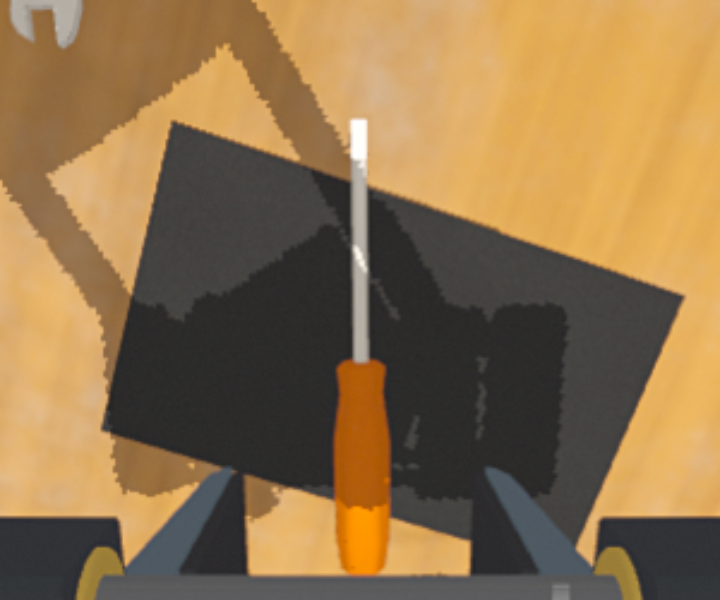

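Call:
{"fn": "step_arm", "kwargs": {
  "plan": [0, 0, 3.0, 0, 0, 0, 0, 0, 3.0, 0, 0, 0, 0, 0, 2.1, 0, 0, 0, 0, 0, 0.9, 0, 0, 0, 0, 0, 0, 0, 0, 0]
}}

```text
time_s: 4.83
ee_pos: [460.8, -366.7, 18.0]
ee_rot: [180.0, 0.0, 107.7]
force: [-0.3, 0.1, -0.3]
gripper_width: 60.2
gripper_force: 0.0
```

Call:
{"fn": "step_arm", "kwargs": {
  "plan": [0, 0, 0, 0, 0, 0, 0, 0, 0, 0, 0, 0, 0, 0, 0, 0, 0, 0, 0, 0, 0, 0, 0, 0],
  "hand": 1,
  "newtons": 45
}}

```text
time_s: 5.17
ee_pos: [461.0, -367.0, 19.0]
ee_rot: [179.9, 0.1, 107.6]
force: [-0.6, -0.3, -0.4]
gripper_width: 36.3
gripper_force: 0.0
```

Call:
{"fn": "step_arm", "kwargs": {
  "plan": [0, 0, 0, 0, 0, 0, 0, 0, 0, 0, 0, 0, 0, 0, 0, 0, 0, 0]
}}

```text
time_s: 5.42
ee_pos: [460.6, -366.6, 18.3]
ee_rot: [180.0, 0.0, 107.6]
force: [-0.3, 0.1, 1.3]
gripper_width: 20.5
gripper_force: 45.0
```

Call:
{"fn": "step_arm", "kwargs": {
  "plan": [0, 0, -2, 0, 0, 0, 0, 0, -4, 0, 0, 0, 0, 0, -4, 0, 0, 0, 1.5, 0, -2, 0, 0, 0, 3, -0.3, 0, 0, 0, 0]
}}

```text
time_s: 5.83
ee_pos: [448.1, -328.6, 143.4]
ee_rot: [179.5, 0.7, 107.5]
force: [1.3, -1.1, -1.2]
gripper_width: 20.9
gripper_force: 45.0
```

Call:
{"fn": "step_arm", "kwargs": {
  "plan": [3.6, -0.34, 0, 0, 0, 0, 3.6, -0.34, 0, 0, 0, 0, 3.6, -0.34, 0, 0, 0, 0, 3.6, -0.34, 0, 0, 0, 0, 3.6, -0.34, 0, 0, 0, 0]
}}

```text
time_s: 6.25
ee_pos: [372.0, -156.8, 137.9]
ee_rot: [180.0, -0.0, 107.6]
force: [-0.5, 0.7, 0.5]
gripper_width: 20.5
gripper_force: 45.0
```

Call:
{"fn": "step_arm", "kwargs": {
  "plan": [3.5, -0.35, 0, 0, 0, 0, 0, 0, 0, 0, 0, 0.117, 0, 0, 0, 0, 0, 0.117, 0, 0, 0, 0, 0, 0.117, 0, 0, 0, 0, 0, 0.117]
}}

```text
time_s: 6.67
ee_pos: [359.1, -125.6, 138.1]
ee_rot: [180.0, 0.0, 80.5]
force: [-1.1, -0.1, -0.5]
gripper_width: 20.5
gripper_force: 45.0
```

Call:
{"fn": "step_arm", "kwargs": {
  "plan": [0, 0, 0, 0, 0, 0.117, 0, 0, 0, 0, 0, 0.117, 0, 0, 0, 0, 0, 0.117, 0, 0, 0, 0, 0, 0.117, 0, 0, 0, 0, 0, 0.117]
}}

```text
time_s: 7.08
ee_pos: [359.1, -125.8, 137.9]
ee_rot: [-180.0, 0.0, 47.0]
force: [0.7, -0.7, -0.8]
gripper_width: 20.4
gripper_force: 45.0
```

Call:
{"fn": "step_arm", "kwargs": {
  "plan": [0, 0, 0, 0, 0, 0.117, 0, 0, 0, 0, 0, 0.117, 0, 0, 0, 0, 0, 0.117, 0, 0, 0, 0, 0, 0.117, 0, 0, 0, 0, 0, 0.117]
}}

```text
time_s: 7.5
ee_pos: [359.1, -125.8, 137.9]
ee_rot: [180.0, 0.0, 13.5]
force: [0.3, 0.2, -1.0]
gripper_width: 20.6
gripper_force: 45.0
```

Call:
{"fn": "step_arm", "kwargs": {
  "plan": [0, 0, 0, 0, 0, 0.117, 0, 0, 0, 0, 0, 0.117, 0, 0, 0, 0, 0, 0, 0, 0, 0, 0, 0, 0]
}}

```text
time_s: 7.83
ee_pos: [359.1, -125.9, 137.9]
ee_rot: [180.0, 0.0, 0.6]
force: [0.4, -0.2, -0.4]
gripper_width: 20.8
gripper_force: 45.0
```

Run:
```python
from h import *
s=sensors.state();print(s["time_s"],s["ee_pos"],s["ee_rot"],s["gripper_width"])
Z=dict(gate=31,apron=31,lane_in=31,housing_top=70,hole=52,knob=47,driver_tip=0)
F={}
for c in ("wrist","side","top"):
    f=viewer.grab_frame(c);save(f,c+"3")
    for n,z in Z.items():
        D=viewer.pinpoint(n,f)
        if D: F.setdefault(n,[]).append((f,D[0]["location"]))
        print(c,n,[(np.round(d["location"],1).tolist(),round(d["score"],2),at_z(f,d["location"],z).round(1).tolist()[:2]) for d in D if d["score"]>.4])
for n in F:
    if len(F[n])>1: print(n,tri(*F[n]))
```

```text
7.8333 [ 359.12467549 -125.87752704  137.93834466] [1.79996757e+02 4.78165779e-03 5.59215479e-01] 20.763287686728113
wrist gate []
wrist apron []
wrist lane_in []
wrist housing_top [([533.5, 96.4], 0.6, [453.1, -286.3])]
wrist hole []
wrist knob [([370.2, 18.5], 0.85, [510.2, -163.3])]
wrist driver_tip [([320.6, 37.9], 0.96, [508.0, -125.0])]
side gate [([329.6, 177.8], 0.95, [615.9, -140.7])]
side apron [([335.5, 167.0], 0.57, [632.6, -216.2])]
side lane_in [([323.1, 183.8], 0.88, [617.4, -94.8]), ([386.0, 171.8], 0.52, [447.6, -288.4])]
side housing_top [([345.2, 178.2], 0.75, [539.0, -120.3])]
side hole [([344.4, 182.4], 0.65, [540.3, -118.0])]
side knob [([360.5, 179.3], 0.47, [501.2, -172.2])]
side driver_tip [([363.9, 171.3], 0.66, [541.0, -288.7])]
top gate [([386.6, 182.0], 0.58, [617.8, -149.8])]
top apron [([408.4, 179.2], 0.58, [626.4, -221.0])]
top lane_in [([369.6, 183.8], 0.66, [612.3, -94.2])]
top housing_top [([380.2, 200.9], 0.78, [552.7, -123.5])]
top hole [([377.4, 206.2], 0.78, [537.1, -116.4]), ([406.8, 180.2], 0.65, [620.4, -211.9])]
top knob [([393.6, 215.4], 0.61, [507.3, -168.4])]
top driver_tip []
housing_top [ 505.43283204 -138.94992786  135.86589454]
knob [ 505.04028723 -166.05177157   51.31586056]
driver_tip [ 474.2770871 -125.5356866  121.6564706]
gate [ 619.81995563 -150.20173576   23.56661964]
apron [ 629.97639932 -219.43670909   29.76885839]
lane_in [613.90002483 -92.97594019  33.28096008]
hole [ 537.8698146  -115.62513387   54.36425398]
```

View pics/wrist3.png

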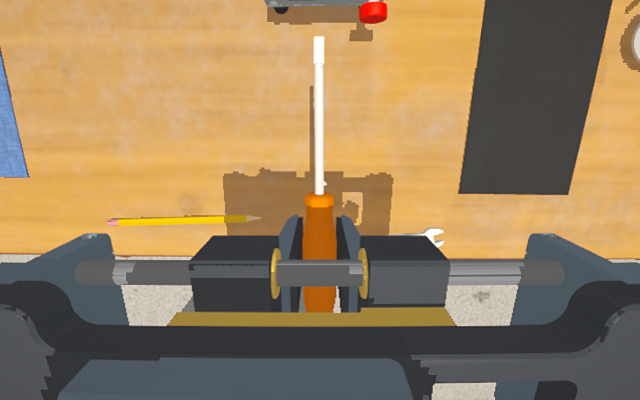

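Call:
{"fn": "step_arm", "kwargs": {
  "plan": [0, 2.2, 0, 0, 0.105, 0, 0, 2.2, 0, 0, 0.105, 0, 0, 0, 0, 0, 0, 0, 0, 0, 0, 0, 0, 0, 0, 0, 0, 0, 0, 0]
}}

```text
time_s: 9.45
ee_pos: [359.6, -170.0, 138.1]
ee_rot: [-180.0, -12.0, 0.3]
force: [0.1, 0.1, -0.1]
gripper_width: 20.3
gripper_force: 45.0
```

Run:
```python
from h import *
s=sensors.state();print(s["time_s"],s["ee_pos"],s["ee_rot"],s["gripper_width"])
Z=dict(gate=31,apron=31,lane_in=31,housing_top=70,hole=52,knob=47,driver_tip=0)
f=viewer.grab_frame("wrist");save(f,"w4")
cv2.imwrite("pics/w4c.png",cv2.resize(f["img"][:250,120:520,::-1],None,fx=2,fy=2,interpolation=cv2.INTER_CUBIC))
for n,z in Z.items():
        D=viewer.pinpoint(n,f)
        print(n,[(np.round(d["location"],1).tolist(),round(d["score"],2),at_z(f,d["location"],z).round(1).tolist()[:2]) for d in D if d["score"]>.3])
```

```text
9.45 [ 359.61299332 -169.97058048  138.11737904] [-179.99181594  -12.00061378    0.33146341] 20.28768972104628
gate []
apron []
lane_in []
housing_top []
hole [([252.2, 40.1], 0.73, [523.2, -109.6])]
knob [([315.0, 56.1], 0.73, [511.7, -164.6])]
driver_tip [([318.6, 38.2], 0.73, [550.6, -167.5])]
```

View pics/w4c.png

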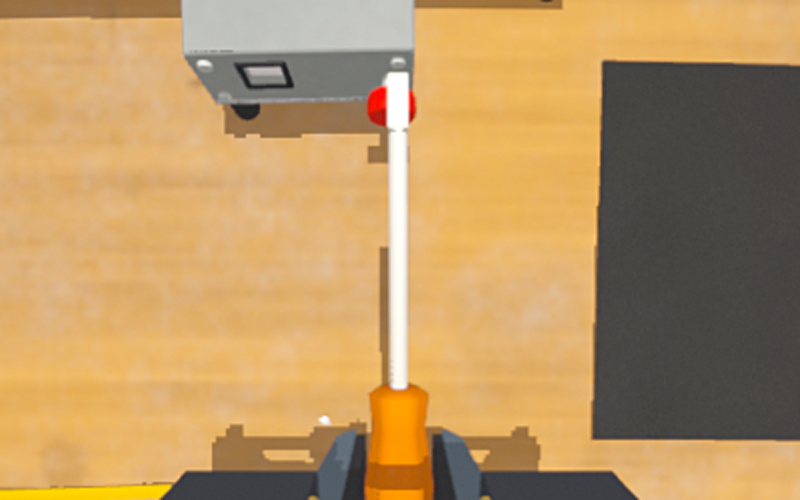

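Run:
```python
from h import *
f=viewer.grab_frame("wrist");print(f["position"],f["attitude"])
a=at_z(f,(211,26),70);b=at_z(f,(327,25),70);print(a,b,b-a,np.linalg.norm(b-a))
for p in [(237,32),(263,31),(266.5,44),(242.5,45),(252.2,38.5)]: print(at_z(f,p,52))
print('knob',at_z(f,(315.5,52),47))
c=viewer.grab_frame("side");
D=viewer.pinpoint("driver_tip",c);print(D[:2]);print([tri((f,(318.6,38)),(c,d["location"])) for d in D[:2]])
```

```text
[ 399.39814135 -168.6644823   307.11653227] [ 1.76713514e+02  6.38989799e-02 -8.95256043e+01]
[525.92705692 -79.35130472  70.        ] [ 526.97980182 -173.77640591   70.        ] [  1.05274491 -94.42510118   0.        ] 94.43096952596528
[530.3198582  -95.46130598  52.        ]
[ 531.20563004 -118.27202782   52.        ]
[ 520.01501749 -121.36777403   52.        ]
[ 519.10922688 -100.29535492   52.        ]
[ 524.72646886 -108.81455534   52.        ]
knob [ 515.5818113  -164.22711214   47.        ]
[{'location': [367.5, 158.7], 'score': 0.54}]
[array([ 478.23683724, -167.56667753,  147.90127886])]
```

Call:
{"fn": "step_arm", "kwargs": {
  "plan": [0, 0, 0, 0, -0.105, 0, 0, 0, 0, 0, -0.105, -0.005, 0.8, -2.0, 2.4, 0, 0, 0, 0.8, -2.0, 2.4, 0, 0, 0, 0.8, -2.0, 2.3, 0, 0, 0]
}}

```text
time_s: 10.42
ee_pos: [383.9, -109.1, 66.2]
ee_rot: [180.0, -0.1, 0.6]
force: [-0.2, 0.1, -0.1]
gripper_width: 20.5
gripper_force: 45.0
```

Call:
{"fn": "step_arm", "kwargs": {
  "plan": [0, 0, 0, 0, 0, 0, 0, 0, 0, 0, 0, 0, 0, 0, 0, 0, 0, 0]
}}

```text
time_s: 10.67
ee_pos: [383.4, -110.0, 67.3]
ee_rot: [180.0, -0.1, 0.7]
force: [0.0, -0.6, -0.1]
gripper_width: 20.5
gripper_force: 45.0
```

Run:
```python
from h import *
s=sensors.state();print(s["time_s"],s["ee_pos"],s["ee_rot"],s["gripper_width"])
F={}
for c in ("wrist","side","top"):
    f=viewer.grab_frame(c);save(f,c+"5");F[c]=f
    for n in ("driver_tip","hole"): print(c,n,[(np.round(d["location"],1).tolist(),round(d["score"],2)) for d in viewer.pinpoint(n,f)[:2]])
for P in ([501,-108.8,52],[526.5,-108.8,52]): print([np.round(proj(F[c],P),1).tolist() for c in F])
i=F["side"]["img"][150:210,310:390,::-1];cv2.imwrite("pics/s5c.png",cv2.resize(i,None,fx=9,fy=9,interpolation=cv2.INTER_CUBIC))
i=F["wrist"]["img"][0:200,220:420,::-1];cv2.imwrite("pics/w5c.png",cv2.resize(i,None,fx=3,fy=3,interpolation=cv2.INTER_CUBIC))
```

```text
10.6667 [ 383.37919435 -110.01523531   67.33569986] [ 1.79950600e+02 -5.01982820e-02  7.00618672e-01] 20.451770623919003
wrist driver_tip [([320.3, 37.3], 0.64)]
wrist hole []
side driver_tip [([353.7, 188.2], 0.65)]
side hole [([344.9, 178.7], 0.77)]
top driver_tip [([378.0, 206.1], 0.25)]
top hole [([376.3, 207.9], 0.85)]
[[320.7, 38.1], [352.8, 187.0], [375.2, 217.4]]
[[321.4, -14.9], [346.5, 184.8], [375.1, 209.5]]
```

View pics/s5c.png

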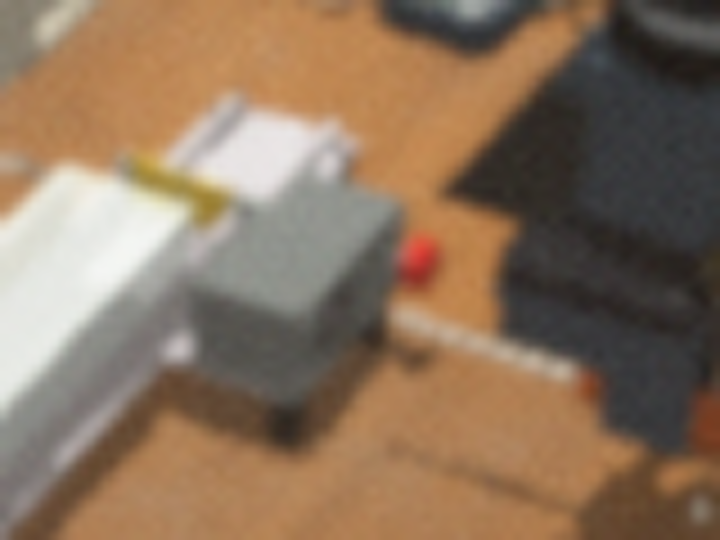

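View pics/w5c.png

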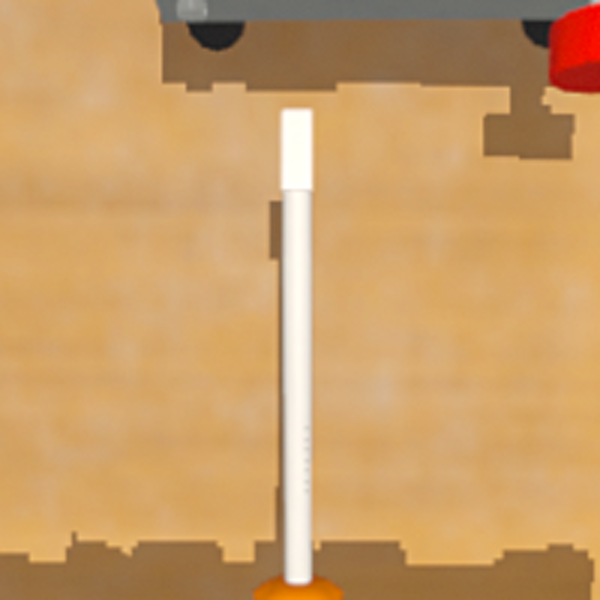

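Call:
{"fn": "step_arm", "kwargs": {
  "plan": [0.8, 0, 0, 0, 0, 0, 0.8, 0, 0, 0, 0, 0, 0.8, 0, 0, 0, 0, 0, 0.8, 0, 0, 0, 0, 0, 0, 0, 0, 0, 0, 0]
}}

```text
time_s: 11.53
ee_pos: [411.1, -108.5, 65.6]
ee_rot: [-179.9, 0.7, 0.7]
force: [-9.5, -1.5, 3.6]
gripper_width: 20.5
gripper_force: 45.0
```

Call:
{"fn": "step_arm", "kwargs": {
  "plan": [-0.8, 0, 0, 0, 0, 0, 0, 0, 0, 0, 0, 0, 0, 0, 0, 0, 0, 0]
}}

```text
time_s: 11.78
ee_pos: [407.6, -109.4, 67.0]
ee_rot: [180.0, -0.1, 0.7]
force: [0.5, 0.2, -0.5]
gripper_width: 20.7
gripper_force: 45.0
```

Run:
```python
from h import *
s=sensors.state();print(s["time_s"],s["ee_pos"],s["ee_rot"],s["gripper_width"],s["force"])
f=viewer.grab_frame("wrist");print(viewer.pinpoint("driver_tip",f)[:1]);save(f,"w6")
g=dict(f);g["position"]=[399.398,-168.664,307.117];g["attitude"]=[176.7135,.0639,-89.5256]
for p in [(237,32),(263,31),(266.5,44),(242.5,45),(252.2,38.5),(211,26),(327,25),(230,50)]:
    o,d=ray(g,p);print(p,(o+d*(526.5-o[0])/d[0]).round(1))
c=viewer.grab_frame("side");save(c,"s6")
i=c["img"][165:205,325:385,::-1];cv2.imwrite("pics/s6c.png",cv2.resize(i,None,fx=12,fy=12,interpolation=cv2.INTER_CUBIC))
for P in ([526,-79.4,70],[527,-173.8,70],[526.3,-109,52],[510,-109,52],[510,-109,60]):print(proj(c,P))
```

```text
11.7833 [ 407.56165804 -109.44023492   67.0179313 ] [ 1.79968029e+02 -7.27437094e-02  6.69936005e-01] 20.660953416922837 [ 0.54765005  0.23568321 -0.49426257]
[{'location': [321.9, 38.1], 'score': 0.82}]
(237, 32) [526.5 -97.6  59.4]
(263, 31) [ 526.5 -120.1   61.1]
(266.5, 44) [ 526.5 -118.8   38.3]
(242.5, 45) [526.5 -96.1  36.2]
(252.2, 38.5) [ 526.5 -108.    48.4]
(211, 26) [526.5 -78.9  68.9]
(327, 25) [ 526.5 -173.8   70.9]
(230, 50) [526.5 -81.2  26.1]
[np.float64(342.9469787317179), np.float64(185.05260327746095)]
[np.float64(354.8642048543645), np.float64(171.97444750396517)]
[np.float64(346.59891613338937), np.float64(184.83278697755668)]
[np.float64(350.5688531272793), np.float64(186.21524859862743)]
[np.float64(350.67263902224295), np.float64(184.44027463125065)]
```

View pics/s6c.png

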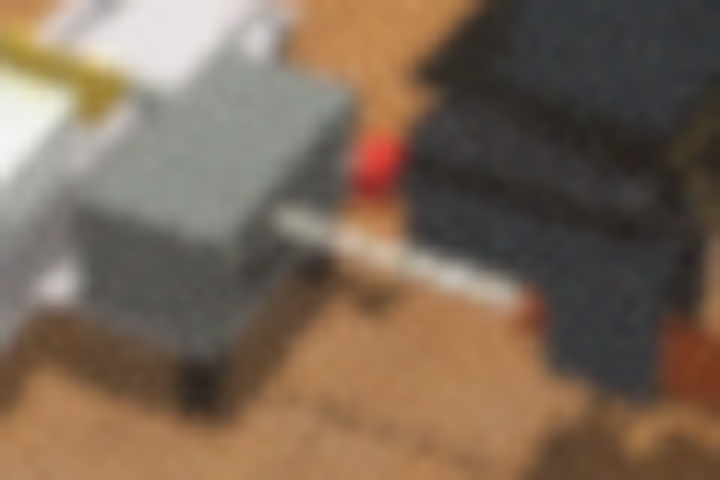

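Run:
```python
from h import *
g=dict(viewer.grab_frame("wrist")) # same pose family; compute in TCP-relative terms
s=sensors.state();T=s["ee_pos"];print(T)
im=cv2.imread("pics/w6.png");
from scipy.optimize import fsolve
# junction px & tip px from w5 (same tool-relative geometry)
for dj in (-6,):
    o,d=ray(g,(319.5,194.7));j=o+d*((T[2]+dj+0)-o[2])/d[2];print("junction rel",j-T)
    o2,d2=ray(g,(319,36.5))
    for z in (-16,-10,-6,0,4): q=o2+d2*((T[2]+z)-o2[2])/d2[2];print(z,(q-T).round(1),"len",np.linalg.norm(q-j).round(1))
c=viewer.grab_frame("side")
T5=np.array([383.38,-110.0,67.3])
for rel in ((33.5,.4,-6),(117,1.4,-14),(117,1.4,-6),(117,1.4,2)): print(rel,np.round(proj(c,T5+rel),1))
```

```text
[ 407.60871312 -109.51434017   67.16180131]
junction rel [31.73707086  0.75639809 -6.        ]
-16 [118.8   2.1 -16. ] len 87.6
-10 [117.2   2.1 -10. ] len 85.6
-6 [116.2   2.1  -6. ] len 84.5
0 [114.6   2.    0. ] len 83.1
4 [113.6   2.    4. ] len 82.5
(33.5, 0.4, -6) [374.3 192.2]
(117, 1.4, -14) [352.9 186.8]
(117, 1.4, -6) [353. 185.]
(117, 1.4, 2) [353.1 183.2]
```

Call:
{"fn": "step_arm", "kwargs": {
  "plan": [-0.3, 0, 0.5, 0, 0, 0, 0, 0, 0.5, 0, 0, 0, 0.5, 0, 0, 0, 0, 0, 0.7, 0, 0, 0, 0, 0, 0, 0, 0, 0, 0, 0]
}}

```text
time_s: 12.45
ee_pos: [418.1, -109.6, 57.1]
ee_rot: [179.9, -0.1, 0.7]
force: [0.3, 0.2, -0.3]
gripper_width: 20.6
gripper_force: 45.0
```

Call:
{"fn": "step_arm", "kwargs": {
  "plan": [0.4, 0, 0, 0, 0, 0, 0, 0, 0, 0, 0, 0]
}}

```text
time_s: 12.62
ee_pos: [421.0, -109.4, 57.1]
ee_rot: [180.0, -0.1, 0.7]
force: [0.2, 0.1, -0.7]
gripper_width: 20.6
gripper_force: 45.0
```

Call:
{"fn": "step_arm", "kwargs": {
  "plan": [0.8, 0, 0, 0, 0, 0, 0.8, 0, 0, 0, 0, 0, 0.8, 0, 0, 0, 0, 0, 0, 0, 0, 0, 0, 0]
}}

```text
time_s: 12.95
ee_pos: [446.1, -109.2, 57.1]
ee_rot: [180.0, -0.1, 0.7]
force: [-0.1, -0.1, -0.2]
gripper_width: 20.4
gripper_force: 45.0
```

Call:
{"fn": "step_arm", "kwargs": {
  "plan": [0.5, 0, 0, 0, 0, 0, 0.5, 0, 0, 0, 0, 0, 0.3, 0, 0, 0, 0, 0, 0, 0, 0, 0, 0, 0]
}}

```text
time_s: 13.28
ee_pos: [456.9, -108.7, 56.7]
ee_rot: [180.0, 0.1, 0.7]
force: [-0.8, -0.2, -0.8]
gripper_width: 20.6
gripper_force: 45.0
```

Run:
```python
from h import *
s=sensors.state();print(s["time_s"],s["ee_pos"],s["ee_rot"],s["gripper_width"],s["force"])
f=viewer.grab_frame("wrist");save(f,"w7");print([(at_z(f,d["location"],47)) for d in viewer.pinpoint("knob",f)[:1]])
```

```text
13.2833 [ 456.92954575 -108.74453989   56.74511404] [1.79989212e+02 5.11945058e-02 6.84880269e-01] 20.618033800648025 [-0.77445092 -0.16237958 -0.76367001]
[array([ 468.87602716, -163.94135495,   47.        ])]
```

Call:
{"fn": "step_arm", "kwargs": {
  "plan": [0, 0, 0, 0, 0, 0, -1.5, 0, 0, 0, 0, 0, -2, 0, 0, 0, 0, 0, -3, 0, 0, 0, 0, 0, -1.5, 0, 0, 0, 0, 0]
}}

```text
time_s: 13.8
ee_pos: [373.9, -109.2, 56.7]
ee_rot: [-180.0, 0.1, 0.7]
force: [-1.1, -0.5, -0.8]
gripper_width: 20.7
gripper_force: 45.0
```

Call:
{"fn": "step_arm", "kwargs": {
  "plan": [0, 0, -3, 0, 0, 0, 0, 0, -3, 0, 0, -0.117, 0, 0, -3, 0, 0, -0.117, 0, 0, 0, 0, 0, -0.117, 0, 0, 0, 0, 0, -0.117]
}}

```text
time_s: 14.22
ee_pos: [378.7, -110.3, 149.3]
ee_rot: [179.7, -0.3, 27.8]
force: [0.5, 0.3, -0.8]
gripper_width: 20.7
gripper_force: 45.0
```

Call:
{"fn": "step_arm", "kwargs": {
  "plan": [0, 0, 0, 0, 0, -0.117, 0, 0, 0, 0, 0, -0.117, 0, 0, 0, 0, 0, -0.117, 0, 0, 0, 0, 0, -0.117, 0, 0, 0, 0, 0, -0.117]
}}

```text
time_s: 14.63
ee_pos: [377.3, -109.9, 147.3]
ee_rot: [179.9, -0.0, 61.3]
force: [-1.6, -0.1, 0.1]
gripper_width: 20.9
gripper_force: 45.0
```

Call:
{"fn": "step_arm", "kwargs": {
  "plan": [0, 0, 0, 0, 0, -0.117, 0, 0, 0, 0, 0, -0.117, 0, 0, 0, 0, 0, -0.117, 0, 0, 0, 0, 0, -0.117, 0, 0, 0, 0, 0, -0.117]
}}

```text
time_s: 15.05
ee_pos: [377.3, -109.8, 147.2]
ee_rot: [179.9, 0.1, 94.8]
force: [0.1, 1.0, -0.3]
gripper_width: 20.7
gripper_force: 45.0
```

Call:
{"fn": "step_arm", "kwargs": {
  "plan": [0, 0, 0, 0, 0, -0.117, 0, 0, 0, 0, 0, -0.117, -3.5, 0, 0, 0, 0, 0, -3.5, 0, 0, 0, 0, 0, -3.5, 0, 0, 0, 0, 0]
}}

```text
time_s: 15.47
ee_pos: [410.0, -210.8, 147.5]
ee_rot: [179.9, 0.1, 108.0]
force: [1.2, 0.8, -0.6]
gripper_width: 20.8
gripper_force: 45.0
```

Call:
{"fn": "step_arm", "kwargs": {
  "plan": [-3.5, 0, 0, 0, 0, 0, -3.5, 0, 0, 0, 0, 0, -3.5, 0, 0, 0, 0, 0, -3.5, 0, 0, 0, 0, 0, 0, 0, 0, 0, 0, 0]
}}

```text
time_s: 15.88
ee_pos: [455.0, -349.2, 147.2]
ee_rot: [179.8, 0.4, 107.8]
force: [0.4, 0.7, -0.4]
gripper_width: 20.7
gripper_force: 45.0
```

Run:
```python
from h import *
s=sensors.state();print(s["time_s"],s["ee_pos"],s["ee_rot"],s["gripper_width"])
print(plan([461,-366.6,18.5],[180,0,107.6]))
f=viewer.grab_frame("wrist");print(viewer.pinpoint("driver_tip",f)[:1])
```

```text
15.8833 [ 455.00251079 -349.19928604  147.18266804] [179.83937091   0.41952307 107.75226575] 20.695961635613262
(array([-1.75,  0.  , 12.88]), array([0.003, 0.007, 0.003]))
[{'location': [320.4, 37.8], 'score': 0.75}]
```

Call:
{"fn": "step_arm", "kwargs": {
  "plan": [-0.8, 0, 3.5, 0, 0, 0, -0.9, 0, 3.5, 0, 0, 0, 0, 0, 3.0, 0, 0, 0, 0, 0, 2.0, 0, 0, 0, 0, 0, 0.8, 0, 0, 0]
}}

```text
time_s: 16.4
ee_pos: [455.3, -356.1, 17.5]
ee_rot: [-179.8, -0.3, 108.0]
force: [-12.0, 10.1, 56.9]
gripper_width: 20.4
gripper_force: 45.0
```

Call:
{"fn": "step_arm", "kwargs": {
  "plan": [0, 0, 0, 0, 0, 0, 0, 0, 0, 0, 0, 0, 0, 0, 0, 0, 0, 0]
}}

```text
time_s: 16.65
ee_pos: [457.9, -358.5, 19.9]
ee_rot: [180.0, 0.1, 108.0]
force: [-0.4, -0.3, -1.1]
gripper_width: 20.2
gripper_force: 45.0
```

Call:
{"fn": "step_arm", "kwargs": {
  "plan": [0, 0, 0, 0, 0, 0, 0, 0, 0, 0, 0, 0, 0, 0, 0, 0, 0, 0, 0, 0, 0, 0, 0, 0],
  "hand": 6
}}

```text
time_s: 16.98
ee_pos: [457.7, -359.1, 19.3]
ee_rot: [180.0, 0.0, 107.9]
force: [-0.2, -0.2, 0.5]
gripper_width: 44.6
gripper_force: 0.0
```

Call:
{"fn": "step_arm", "kwargs": {
  "plan": [0, 0, -2, 0, 0, 0, 0, 0, -4, 0, 0, 0, 0, 0, -4, 0, 0, 0, 0, 0, -4, 0, 0, 0, 0, 0, -4, 0, 0, 0]
}}

```text
time_s: 17.4
ee_pos: [457.2, -358.7, 200.9]
ee_rot: [-180.0, 0.0, 107.9]
force: [0.2, -0.6, -0.1]
gripper_width: 60.0
gripper_force: 0.0
```

Run:
```python
from h import *
s=sensors.state();print(s["time_s"],s["ee_pos"],s["ee_rot"],s["gripper_width"])
f=viewer.grab_frame("wrist");save(f,"w8");print(viewer.pinpoint("driver_tip",f)[:1]);m,v,t,_=orange(f,12);print(m,v,t,m+v*t[0])
c=viewer.grab_frame("top");save(c,"t8")
for k in range(4):
  print([(at_z(c,d["location"],14).round(),round(d["score"],2)) for d in viewer.pinpoint(f"carrier{k}_mid",c)])
```

```text
17.4 [ 457.17093392 -358.73970356  200.94532067] [-1.79991602e+02  1.33070177e-02  1.07926349e+02] 60.0034285244912
[{'location': [321.9, 84.9], 'score': 0.56}]
[ 455.98676791 -354.38148422] [ 0.27625335 -0.96108485] [-28.69287781  52.31800515] [ 448.06026424 -326.80519411]
[(array([426., 232.,  14.]), 0.71)]
[(array([497., 220.,  14.]), 0.57), (array([625., -99.,  14.]), 0.48), (array([ 536., -122.,   14.]), 0.36), (array([433., 226.,  14.]), 0.19)]
[(array([438., 315.,  14.]), 0.53)]
[(array([515., 307.,  14.]), 0.43)]
```

Call:
{"fn": "step_arm", "kwargs": {
  "plan": [0, 0, -2, 0, 0, 0.104, 0, 0, -2, 0, 0, 0.104, 0, 0, -2, 0, 0, 0.104, 3.9, 0, 0, 0, 0, 0, 3.9, 0, 0, 0, 0, 0]
}}

```text
time_s: 18.17
ee_pos: [457.5, -281.3, 257.9]
ee_rot: [-180.0, -0.0, 89.9]
force: [0.8, 0.9, -0.4]
gripper_width: 60.3
gripper_force: 0.0
```

Call:
{"fn": "step_arm", "kwargs": {
  "plan": [3.9, 0, 0, 0, 0, 0, 3.9, 0, 0, 0, 0, 0, 3.9, 0, 0, 0, 0, 0, 3.9, 0, 0, 0, 0, 0, 3.9, 0, 0, 0, 0, 0]
}}

```text
time_s: 18.58
ee_pos: [456.2, -84.1, 257.2]
ee_rot: [-179.8, -0.0, 90.0]
force: [-0.9, 0.3, 0.5]
gripper_width: 59.8
gripper_force: 0.0
```

Call:
{"fn": "step_arm", "kwargs": {
  "plan": [3.9, 0, 0, 0, 0, 0, 3.9, 0, 0, 0, 0, 0, 3.9, 0, 0, 0, 0, 0, 3.9, 0, 0, 0, 0, 0, 3.9, 0, 0, 0, 0, 0]
}}

```text
time_s: 19.0
ee_pos: [456.0, 110.8, 257.2]
ee_rot: [-179.8, 0.1, 90.1]
force: [0.8, -0.0, 0.3]
gripper_width: 60.1
gripper_force: 0.0
```

Call:
{"fn": "step_arm", "kwargs": {
  "plan": [3.9, 0, 0, 0, 0, 0, 3.9, 0, 0, 0, 0, 0, 3.9, 0, 0, 0, 0, 0, 0, 0, 0, 0, 0, 0, 0, 0, 0, 0, 0, 0],
  "hand": 6.5,
  "newtons": 25
}}

```text
time_s: 19.42
ee_pos: [456.1, 227.4, 256.8]
ee_rot: [-179.8, 0.1, 90.3]
force: [0.3, -1.0, -0.1]
gripper_width: 65.0
gripper_force: 0.0
```

Run:
```python
from h import *
s=sensors.state();print(s["time_s"],s["ee_pos"],s["ee_rot"],s["gripper_width"])
f=viewer.grab_frame("wrist");save(f,"w9")
for k in range(4):
  print([(np.round(d["location"]),at_z(f,d["location"],14).round(1),round(d["score"],2)) for d in viewer.pinpoint(f"carrier{k}_mid",f)])
```

```text
19.4167 [456.05972492 227.40674513 256.75191959] [-1.79789008e+02  1.34978310e-01  9.02774840e+01] 64.95207126417138
[(array([296., 173.]), array([421.5, 230.5,  14. ]), 0.8)]
[(array([357., 174.]), array([508.1, 228.9,  14. ]), 0.76)]
[(array([302., 102.]), array([431.2, 326.8,  14. ]), 0.59), (array([294., 172.]), array([419. , 232.2,  14. ]), 0.3)]
[(array([358., 108.]), array([506.7, 318.7,  14. ]), 0.69)]
```

View pics/w9.png

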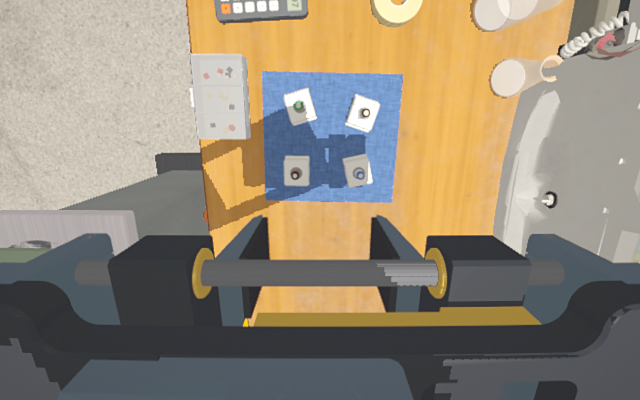

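```bash
cat >> h.py <<'E'
def carriers(f,ztop=26,z0=2,lo=5,n=9):
    "rectify at top plane; segment non-blue blobs on blue; return rect of rectified blob hull per carrier + top-face rect"
    hsv=cv2.cvtColor(f["img"],cv2.COLOR_RGB2HSV)
    blue=cv2.inRange(hsv,(98,70,20),(125,255,255))
    blue=cv2.morphologyEx(blue,cv2.MORPH_OPEN,np.ones((3,3)))
    full=cv2.morphologyEx(blue,cv2.MORPH_CLOSE,np.ones((61,61)))
    full=cv2.erode(full,np.ones((5,5)))
    m=cv2.morphologyEx(full&~blue,cv2.MORPH_OPEN,np.ones((5,5)))
    out=[]
    for c in cv2.findContours(m,cv2.RETR_EXTERNAL,cv2.CHAIN_APPROX_NONE)[0]:
        if cv2.contourArea(c)<150: continue
        P=np.array([at_z(f,p[0],(z0+ztop)/2)[:2] for p in c],np.float32)
        r=cv2.minAreaRect(P);out.append((np.round(r[0],1).tolist(),np.round(r[1],1).tolist(),round(r[2],1),cv2.contourArea(c)))
    return out,m
E
python3 - <<'E'
from h import *
f=viewer.grab_frame("wrist");o,m=carriers(f)
for x in o: print(x)
v=f["img"][60:220,240:420,::-1].copy();e=cv2.resize(v,None,fx=4,fy=4,interpolation=cv2.INTER_CUBIC);mm=cv2.resize(m[60:220,240:420],None,fx=4,fy=4)
cs=cv2.findContours(mm,cv2.RETR_LIST,cv2.CHAIN_APPROX_NONE)[0];cv2.drawContours(e,cs,-1,(0,0,255),1);cv2.imwrite("pics/w9c.png",e)
E
```

```text
([421.9, 233.4], [43.0, 37.4], 89.9, 757.5)
([508.7, 234.5], [37.5, 45.0], 13.6, 756.5)
([512.3, 312.0], [43.3, 38.1], 72.1, 867.5)
([428.0, 320.1], [36.6, 43.2], 16.6, 846.0)
```

View pics/w9c.png

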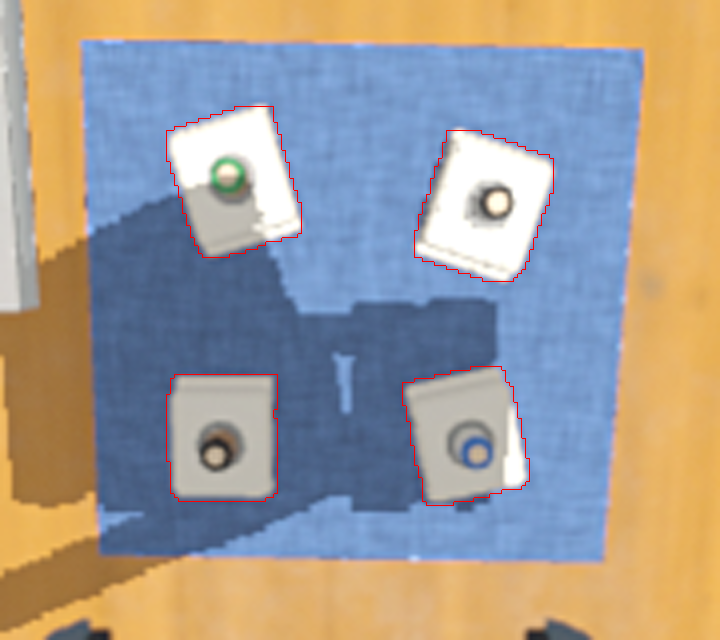

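Call:
{"fn": "step_arm", "kwargs": {
  "plan": [0.1, -0.68, 3.8, 0, 0, 0, 0.1, -0.68, 3.8, 0, 0, 0, 0.1, -0.68, 3.8, 0, 0, 0, 0.1, -0.68, 3.8, 0, 0, 0, 0.1, -0.68, 3.0, 0, 0, 0]
}}

```text
time_s: 20.13
ee_pos: [421.8, 229.5, 74.8]
ee_rot: [-179.9, 0.1, 90.0]
force: [-0.2, -0.6, 0.6]
gripper_width: 64.9
gripper_force: 0.0
```

Call:
{"fn": "step_arm", "kwargs": {
  "plan": [0, 0, 2.5, 0, 0, 0, 0, 0, 1.5, 0, 0, 0, 0, 0, 0.7, 0, 0, 0, 0, 0, 0, 0, 0, 0]
}}

```text
time_s: 20.47
ee_pos: [422.4, 229.9, 28.7]
ee_rot: [-179.9, 0.1, 90.0]
force: [0.5, 0.1, 0.0]
gripper_width: 64.6
gripper_force: 0.0
```

Call:
{"fn": "step_arm", "kwargs": {
  "plan": [0, 0, 0, 0, 0, 0, 0, 0, 0, 0, 0, 0, 0, 0, 0, 0, 0, 0, 0, 0, 0, 0, 0, 0, 0, 0, 0, 0, 0, 0],
  "hand": 2.5
}}

```text
time_s: 20.88
ee_pos: [423.4, 231.1, 30.5]
ee_rot: [179.9, -0.0, 90.1]
force: [-0.2, -0.0, 1.4]
gripper_width: 34.4
gripper_force: 0.4
```

Call:
{"fn": "step_arm", "kwargs": {
  "plan": [0, 0, 0, 0, 0, 0, 0, 0, 0, 0, 0, 0]
}}

```text
time_s: 21.05
ee_pos: [423.3, 231.1, 30.5]
ee_rot: [179.9, -0.0, 90.1]
force: [-1.7, -1.1, 5.6]
gripper_width: 33.3
gripper_force: 25.0
```

Call:
{"fn": "step_arm", "kwargs": {
  "plan": [0, 0, -2, 0, 0, 0, 0, 0, -4, 0, 0, 0, 0, 0, -4, 0, 0, 0, -1.7, 0.8, -2, 0, 0, 0, -3.42, 1.53, 0, 0, 0, 0]
}}

```text
time_s: 21.47
ee_pos: [448.8, 182.7, 154.8]
ee_rot: [179.4, -0.3, 90.3]
force: [1.2, -0.0, -1.3]
gripper_width: 33.7
gripper_force: 25.0
```

Call:
{"fn": "step_arm", "kwargs": {
  "plan": [-3.42, 1.53, 0, 0, 0, 0, -3.42, 1.53, 0, 0, 0, 0, -3.42, 1.53, 0, 0, 0, 0, -3.42, 1.53, 0, 0, 0, 0, -3.42, 1.53, 0, 0, 0, 0]
}}

```text
time_s: 21.88
ee_pos: [523.0, 7.2, 149.6]
ee_rot: [-180.0, 0.0, 90.1]
force: [0.7, 0.8, -1.3]
gripper_width: 33.7
gripper_force: 25.0
```

Call:
{"fn": "step_arm", "kwargs": {
  "plan": [-3.42, 1.53, 0, 0, 0, 0, -3.42, 1.53, 0, 0, 0, 0, -3.42, 1.53, 0, 0, 0, 0, -3.42, 1.53, 0, 0, 0, 0, -3.42, 1.53, 0, 0, 0, 0]
}}

```text
time_s: 22.3
ee_pos: [599.7, -163.7, 149.4]
ee_rot: [-179.9, -0.0, 90.0]
force: [0.5, -0.1, -0.1]
gripper_width: 33.8
gripper_force: 25.0
```

Call:
{"fn": "step_arm", "kwargs": {
  "plan": [-3.42, 1.53, 0, 0, 0, 0, -1.7, 0.8, 0, 0, 0, 0, 0, 0, 0, 0, 0, 0, 0, 0, 0, 0, 0, 0]
}}

```text
time_s: 22.63
ee_pos: [622.6, -213.8, 148.9]
ee_rot: [-179.9, -0.0, 90.0]
force: [0.7, 1.1, -0.8]
gripper_width: 34.0
gripper_force: 25.0
```

Run:
```python
from h import *
s=sensors.state();print(s["time_s"],s["ee_pos"],s["ee_rot"],s["gripper_width"],s["gripper_force"])
f=viewer.grab_frame("wrist");save(f,"w10")
for n,z in dict(gate=31,apron=31,lane_in=31,housing_top=70,knob=47).items():
  print(n,[(np.round(d["location"]),at_z(f,d["location"],z).round(1),round(d["score"],2)) for d in viewer.pinpoint(n,f)])
```

```text
22.6333 [ 622.55677437 -213.81422406  148.8567665 ] [-1.79897794e+02 -4.49958711e-02  8.99537798e+01] 34.00145601643752 24.999529123306274
gate [(array([323., 137.]), array([ 625.2, -152.9,   31. ]), 0.82)]
apron [(array([320., 195.]), array([ 622.3, -210. ,   31. ]), 0.56)]
lane_in [(array([318.,  66.]), array([620.5, -91.5,  31. ]), 0.93)]
housing_top [(array([231., 102.]), array([ 552.6, -124.2,   70. ]), 0.67), (array([204.,  88.]), array([ 532.1, -113.6,   70. ]), 0.62)]
knob [(array([151., 152.]), array([ 468.6, -165.4,   47. ]), 0.76), (array([318., 240.]), array([ 620.2, -251.7,   47. ]), 0.66)]
```

View pics/w10.png

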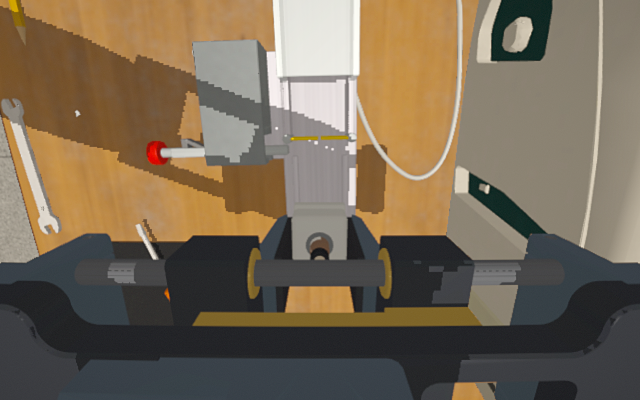

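Call:
{"fn": "step_arm", "kwargs": {
  "plan": [0, 0, 3.0, 0, 0, 0, 0, 0, 3.0, 0, 0, 0, 0, 0, 1.8, 0, 0, 0, 0, 0, 0.7, 0, 0, 0, 0, 0, 0.3, 0, 0, 0]
}}

```text
time_s: 23.35
ee_pos: [622.3, -212.4, 60.8]
ee_rot: [-179.9, -0.0, 90.1]
force: [0.4, -0.0, -1.0]
gripper_width: 33.8
gripper_force: 25.0
```

Call:
{"fn": "step_arm", "kwargs": {
  "plan": [0, 0, 0, 0, 0, 0, 0, 0, 0, 0, 0, 0]
}}

```text
time_s: 23.52
ee_pos: [624.0, -213.4, 63.5]
ee_rot: [179.8, 0.1, 90.1]
force: [0.5, 0.2, 0.3]
gripper_width: 33.5
gripper_force: 25.0
```

Call:
{"fn": "step_arm", "kwargs": {
  "plan": [0, 0, 0.2, 0, 0, 0, 0, 0, 0.1, 0, 0, 0, 0, 0, 0, 0, 0, 0]
}}

```text
time_s: 23.77
ee_pos: [623.2, -213.3, 59.6]
ee_rot: [179.9, 0.0, 90.1]
force: [0.4, 0.6, -1.1]
gripper_width: 33.3
gripper_force: 25.0
```

Call:
{"fn": "step_arm", "kwargs": {
  "plan": [0, 0, 0.15, 0, 0, 0, 0, 0, 0, 0, 0, 0]
}}

```text
time_s: 23.93
ee_pos: [623.2, -213.4, 59.6]
ee_rot: [179.9, 0.0, 90.1]
force: [-3.4, 1.0, 7.8]
gripper_width: 33.4
gripper_force: 25.0
```

Call:
{"fn": "step_arm", "kwargs": {
  "plan": [0, 0, 0, 0, 0, 0, 0, 0, 0, 0, 0, 0, 0, 0, -2.0, 0, 0, 0, 0, 0, -2.5, 0, 0, 0, 0, 0, -0.6, 0, 0, 0],
  "hand": 5.5
}}

```text
time_s: 24.35
ee_pos: [625.0, -214.0, 112.0]
ee_rot: [179.7, 0.1, 90.1]
force: [1.1, -0.1, 1.4]
gripper_width: 54.8
gripper_force: 0.0
```

Call:
{"fn": "step_arm", "kwargs": {
  "plan": [-2.2, 0, 0, 0, 0, 0, -2.2, 0, 0, 0, 0, 0, 0, 0, 0, 0, 0, 0, 0, 0, 0, 0, 0, 0, 0, 0, 0, 0, 0, 0],
  "hand": 0
}}

```text
time_s: 24.77
ee_pos: [622.7, -256.7, 107.8]
ee_rot: [-179.9, -0.0, 90.0]
force: [-0.5, 0.8, -1.0]
gripper_width: 24.6
gripper_force: 0.0
```

Run:
```python
from h import *
s=sensors.state();print(s["time_s"],s["ee_pos"],s["ee_rot"],s["gripper_width"],s["gripper_force"])
f=viewer.grab_frame("wrist");save(f,"w11")
for n,z in dict(carrier0_mid=43,gate=31).items():
  print(n,[(np.round(d["location"]),at_z(f,d["location"],z).round(1),round(d["score"],2)) for d in viewer.pinpoint(n,f)])
```

```text
24.7667 [ 622.69005144 -256.69793924  107.789445  ] [-1.79944640e+02 -3.76968917e-02  9.00360238e+01] 24.60357985583329 0.0
carrier0_mid [(array([320., 161.]), array([ 622.7, -211.8,   43. ]), 0.84)]
gate [(array([320.,  82.]), array([ 622.4, -152.4,   31. ]), 0.72)]
```

Call:
{"fn": "step_arm", "kwargs": {
  "plan": [0, 0, 2.5, 0, 0, 0, 0, 0, 2.2, 0, 0, 0, 0, 0, 0.9, 0, 0, 0, 0, 0, 0.3, 0, 0, 0, 0, 0, 0, 0, 0, 0]
}}

```text
time_s: 25.33
ee_pos: [622.9, -256.8, 48.9]
ee_rot: [-179.9, -0.0, 90.1]
force: [-0.1, 0.4, 0.2]
gripper_width: 0.4
gripper_force: 0.0
```

Call:
{"fn": "step_arm", "kwargs": {
  "plan": [0.6, 0, 0, 0, 0, 0, 1.0, 0, 0, 0, 0, 0, 1.0, 0, 0, 0, 0, 0, 1.0, 0, 0, 0, 0, 0, 1.0, 0, 0, 0, 0, 0]
}}

```text
time_s: 25.75
ee_pos: [623.6, -210.8, 50.5]
ee_rot: [179.9, 0.1, 90.1]
force: [-0.7, -8.2, 1.7]
gripper_width: 0.6
gripper_force: 4.3
```

Call:
{"fn": "step_arm", "kwargs": {
  "plan": [1.0, 0, 0, 0, 0, 0, 1.0, 0, 0, 0, 0, 0, 1.0, 0, 0, 0, 0, 0, 1.0, 0, 0, 0, 0, 0, 0, 0, 0, 0, 0, 0]
}}

```text
time_s: 26.17
ee_pos: [622.8, -168.6, 49.6]
ee_rot: [-180.0, -0.1, 90.1]
force: [-1.0, 0.3, 0.7]
gripper_width: 0.4
gripper_force: 0.0
```

Run:
```python
from h import *
s=sensors.state();print(s["time_s"],s["ee_pos"],s["ee_rot"],s["gripper_width"],s["force"])
f=viewer.grab_frame("wrist");save(f,"w12")
for n,z in dict(carrier0_mid=43,gate=31).items():
  print(n,[(np.round(d["location"]),at_z(f,d["location"],z).round(1),round(d["score"],2)) for d in viewer.pinpoint(n,f)])
```

```text
26.1667 [ 622.77286245 -168.57706794   49.57368981] [-1.79974044e+02 -6.76693826e-02  9.01381374e+01] 0.4423224204427559 [-0.95545094  0.33361932  0.68047764]
carrier0_mid [(array([318., 186.]), array([ 621.2, -130.5,   43. ]), 0.74)]
gate [(array([318., 215.]), array([ 621.4, -152.6,   31. ]), 0.73)]
```

Call:
{"fn": "step_arm", "kwargs": {
  "plan": [1.0, 0, 0, 0, 0, 0, 1.0, 0, 0, 0, 0, 0, 1.0, 0, 0, 0, 0, 0, 0, 0, 0, 0, 0, 0]
}}

```text
time_s: 26.65
ee_pos: [622.6, -138.9, 49.3]
ee_rot: [-180.0, -0.1, 90.1]
force: [-0.2, 1.8, -0.5]
gripper_width: 0.4
gripper_force: 1.8
```

Call:
{"fn": "step_arm", "kwargs": {
  "plan": [-0.2, 0, 0, 0, 0, 0, 0, 0, -1.5, 0, 0, 0, 0, 0, -3.0, 0, 0, 0, 0, 0, -3.0, 0, 0, 0, 0, 0, -3, 0, 0, 0]
}}

```text
time_s: 27.07
ee_pos: [622.6, -143.4, 155.3]
ee_rot: [-179.9, 0.0, 90.0]
force: [1.1, -0.1, -0.1]
gripper_width: 0.6
gripper_force: 0.0
```

Run:
```python
from h import *
s=sensors.state();print(s["time_s"],s["ee_pos"],s["ee_rot"],s["gripper_width"],s["force"])
f=viewer.grab_frame("wrist");save(f,"w13")
for n,z in dict(carrier0_mid=43,gate=31,flap_near=44,flap_far=44).items():
  print(n,[(np.round(d["location"]),at_z(f,d["location"],z).round(1),round(d["score"],2)) for d in viewer.pinpoint(n,f)])
cv2.imwrite("pics/w13c.png",cv2.resize(f["img"][100:300,220:420,::-1],None,fx=3,fy=3))
```

```text
27.0667 [ 622.59023171 -143.43387169  155.31561457] [-1.79944520e+02  1.25280732e-02  9.00461031e+01] 0.5662039435712576 [ 1.12801472 -0.06896677 -0.14994035]
carrier0_mid [(array([164., 222.]), array([ 465.3, -166.2,   43. ]), 0.42)]
gate [(array([320., 206.]), array([ 623. , -153.1,   31. ]), 0.64)]Traceback (most recent call last):
  File "<stdin>", line 5, in <module>
ValueError: it knows: apron, carrier0_mid, carrier1_mid, carrier2_mid, carrier3_mid, driver_grip, driver_tip, gate, hole, housing_top, knob, lane_in, rinse_bottle, screwdriver, tool_mat_mid
```

Call:
{"fn": "step_arm", "kwargs": {
  "plan": [3.4, -1.5, -0.8, 0, 0, 0, 3.4, -1.5, -0.8, 0, 0, 0, 3.4, -1.5, -0.8, 0, 0, 0, 3.4, -1.5, -0.8, 0, 0, 0, 3.4, -1.5, -0.8, 0, 0, 0],
  "hand": 6.5
}}

```text
time_s: 27.63
ee_pos: [546.0, 27.8, 193.1]
ee_rot: [-179.8, 0.0, 90.0]
force: [-0.3, 1.4, 0.8]
gripper_width: 31.0
gripper_force: 0.0
```

Call:
{"fn": "step_arm", "kwargs": {
  "plan": [3.4, -1.5, -0.8, 0, 0, 0, 3.4, -1.5, -0.8, 0, 0, 0, 3.4, -1.5, -0.8, 0, 0, 0, 3.4, -1.5, -0.8, 0, 0, 0, 3.4, -1.5, -0.8, 0, 0, 0]
}}

```text
time_s: 28.05
ee_pos: [470.9, 197.7, 233.3]
ee_rot: [-179.9, 0.1, 90.0]
force: [-0.2, 0.0, 0.0]
gripper_width: 63.4
gripper_force: 0.0
```

Call:
{"fn": "step_arm", "kwargs": {
  "plan": [2, -0.8, 0, 0, 0, 0, 0, 0, 0, 0, 0, 0, 0, 0, 0, 0, 0, 0]
}}

```text
time_s: 28.3
ee_pos: [463.7, 217.0, 233.2]
ee_rot: [-179.9, 0.1, 90.2]
force: [0.5, -0.1, -0.7]
gripper_width: 65.1
gripper_force: 0.0
```

Run:
```python
from h import *
s=sensors.state();print(s["time_s"],s["ee_pos"],s["ee_rot"],s["gripper_width"])
f=viewer.grab_frame("wrist");save(f,"w14")
o,m=carriers(f)
for x in o:
    print(x)
    w,h=x[1];a=x[2] if w>h else x[2]+90
    print(plan([*x[0],29],[180,0,a]),a)
```

```text
28.3 [463.69706303 216.96223933 233.15377522] [-1.79894960e+02  1.05105621e-01  9.01993396e+01] 65.11624452187044
([508.7, 234.3], [37.2, 44.4], 12.3, 858.0)
(array([ 1.85,  4.49, 20.41]), array([-0.002,  0.002, -0.213])) 102.3
([512.3, 311.8], [43.2, 37.6], 71.8, 998.0)
(array([ 9.59,  4.87, 20.39]), array([-0.001,  0.002,  0.319])) 71.8
([428.1, 319.8], [36.6, 43.2], 16.7, 991.0)
(array([10.41, -3.55, 20.4 ]), array([-0.002,  0.002, -0.29 ])) 106.7
```

Call:
{"fn": "step_arm", "kwargs": {
  "plan": [0.45, 1.12, 3.8, 0, 0, 0, 0.45, 1.12, 3.8, 0, 0, 0, 0.45, 1.12, 3.8, 0, 0, -0.07, 0.45, 1.12, 3.8, 0, 0, -0.07, 0, 0, 1.5, 0, 0, -0.07]
}}

```text
time_s: 28.77
ee_pos: [508.6, 233.1, 61.6]
ee_rot: [-179.6, 0.1, 102.2]
force: [0.8, -0.3, 0.1]
gripper_width: 64.9
gripper_force: 0.0
```

Call:
{"fn": "step_arm", "kwargs": {
  "plan": [0, 0, 1.8, 0, 0, 0, 0, 0, 1.0, 0, 0, 0, 0, 0, 0.7, 0, 0, 0, 0, 0, 0.2, 0, 0, 0]
}}

```text
time_s: 29.1
ee_pos: [508.8, 234.3, 29.2]
ee_rot: [-179.9, 0.1, 102.0]
force: [0.0, 0.5, 0.0]
gripper_width: 64.6
gripper_force: 0.0
```

Call:
{"fn": "step_arm", "kwargs": {
  "plan": [0, 0, 0, 0, 0, 0, 0, 0, 0, 0, 0, 0, 0, 0, 0, 0, 0, 0, 0, 0, 0, 0, 0, 0, 0, 0, 0, 0, 0, 0],
  "hand": 2.5
}}

```text
time_s: 29.52
ee_pos: [509.3, 235.6, 31.1]
ee_rot: [179.9, 0.0, 102.1]
force: [-1.2, 0.7, 1.1]
gripper_width: 34.8
gripper_force: 0.2
```

Call:
{"fn": "step_arm", "kwargs": {
  "plan": [0, 0, 0, 0, 0, 0, 0, 0, 0, 0, 0, 0]
}}

```text
time_s: 29.68
ee_pos: [509.3, 235.6, 31.0]
ee_rot: [179.9, 0.0, 102.1]
force: [-0.9, 0.2, 4.2]
gripper_width: 33.5
gripper_force: 25.0
```

Call:
{"fn": "step_arm", "kwargs": {
  "plan": [0, 0, -2, 0, 0, 0, 0, 0, -4, 0, 0, 0, 0, 0, -4, 0, 0, 0.07, 0, 0, -2, 0, 0, 0.07, 0, 0, 0, 0, 0, 0.07]
}}

```text
time_s: 30.1
ee_pos: [511.9, 236.8, 155.8]
ee_rot: [179.4, -0.2, 89.9]
force: [-0.2, 0.1, -0.6]
gripper_width: 33.6
gripper_force: 25.0
```

Call:
{"fn": "step_arm", "kwargs": {
  "plan": [-2, 0.5, 0, 0, 0, 0, -3.7, 0.94, 0, 0, 0, 0, -3.7, 0.94, 0, 0, 0, 0, -3.7, 0.94, 0, 0, 0, 0, -3.7, 0.94, 0, 0, 0, 0]
}}

```text
time_s: 30.52
ee_pos: [551.6, 66.0, 150.1]
ee_rot: [-180.0, 0.0, 90.1]
force: [-0.2, -0.6, -1.3]
gripper_width: 34.2
gripper_force: 25.0
```

Call:
{"fn": "step_arm", "kwargs": {
  "plan": [-3.7, 0.94, 0, 0, 0, 0, -3.7, 0.94, 0, 0, 0, 0, -3.7, 0.94, 0, 0, 0, 0, -3.7, 0.94, 0, 0, 0, 0, -3.7, 0.94, 0, 0, 0, 0]
}}

```text
time_s: 30.93
ee_pos: [598.8, -119.3, 150.1]
ee_rot: [-180.0, 0.0, 90.0]
force: [0.4, 0.6, -1.0]
gripper_width: 33.8
gripper_force: 25.0
```

Call:
{"fn": "step_arm", "kwargs": {
  "plan": [-3.7, 0.94, 0, 0, 0, 0, -3.7, 0.94, 0, 0, 0, 0, -2, 0.4, 0, 0, 0, 0, 0, 0, 0, 0, 0, 0, 0, 0, 0, 0, 0, 0]
}}

```text
time_s: 31.35
ee_pos: [621.4, -212.4, 149.6]
ee_rot: [-179.9, -0.0, 89.9]
force: [0.1, -0.2, -1.1]
gripper_width: 33.8
gripper_force: 25.0
```

Run:
```python
from h import *
s=sensors.state();print(s["time_s"],s["ee_pos"],s["ee_rot"],s["gripper_width"],s["gripper_force"])
f=viewer.grab_frame("wrist");save(f,"w15")
print(plan([622.6,-213,60.5],[180,0,90.5]))
a,b=[np.round(proj(f,[622,-152.8+y,57]),0) for y in (0,23)];print(a,b)
hsv=cv2.cvtColor(f["img"],cv2.COLOR_RGB2HSV);m=cv2.inRange(hsv,(22,150,60),(34,255,255));m[200:]=0
ys,xs=np.nonzero(m);print(len(xs),xs.min(),xs.max(),np.percentile(ys,[0,5,50,95,100]))
print([(at_z(f,d["location"],43).round(1),round(d["score"],2)) for d in viewer.pinpoint("carrier0_mid",f)])
```

```text
31.35 [ 621.39828433 -212.3589444   149.56992956] [-1.79924044e+02 -3.22276626e-02  8.99287589e+01] 33.80533340401224 24.99964267015457
(array([-0.19,  0.14,  8.92]), array([-0.001, -0.001, -0.008]))
[321. 140.] [321. 112.]
403 10 348 [  0.   2.  25. 141. 141.]
[(array([621.6, -99.2,  43. ]), 0.67)]
```

Call:
{"fn": "step_arm", "kwargs": {
  "plan": [0, 0.1, 3.0, 0, 0, 0, 0, 0, 3.0, 0, 0, 0, 0, 0, 1.8, 0, 0, 0, 0, 0, 0.7, 0, 0, 0, 0, 0, 0.3, 0, 0, 0]
}}

```text
time_s: 31.87
ee_pos: [622.0, -209.8, 61.2]
ee_rot: [-179.8, -0.0, 90.2]
force: [0.3, 0.7, -0.1]
gripper_width: 34.1
gripper_force: 25.0
```

Call:
{"fn": "step_arm", "kwargs": {
  "plan": [0, 0, 0.15, 0, 0, 0, 0, 0, 0, 0, 0, 0, 0, 0, 0, 0, 0, 0]
}}

```text
time_s: 32.12
ee_pos: [623.8, -211.5, 62.6]
ee_rot: [179.8, 0.1, 90.1]
force: [0.1, 1.0, -0.4]
gripper_width: 33.4
gripper_force: 25.0
```

Call:
{"fn": "step_arm", "kwargs": {
  "plan": [0, 0, 0.15, 0, 0, 0, 0, 0, 0, 0, 0, 0]
}}

```text
time_s: 32.28
ee_pos: [623.2, -211.6, 60.2]
ee_rot: [179.9, 0.0, 90.1]
force: [-0.7, -0.4, -2.0]
gripper_width: 33.7
gripper_force: 25.0
```

Call:
{"fn": "step_arm", "kwargs": {
  "plan": [0, 0, 0.15, 0, 0, 0, 0, 0, 0, 0, 0, 0]
}}

```text
time_s: 32.45
ee_pos: [623.2, -211.6, 60.0]
ee_rot: [179.9, 0.0, 90.0]
force: [-1.3, 1.3, 6.7]
gripper_width: 33.9
gripper_force: 25.0
```

Call:
{"fn": "step_arm", "kwargs": {
  "plan": [0, 0, 0, 0, 0, 0, 0, 0, 0, 0, 0, 0, 0, 0, -2.0, 0, 0, 0, 0, 0, -2.5, 0, 0, 0, 0, 0, -0.6, 0, 0, 0],
  "hand": 5.5
}}

```text
time_s: 32.87
ee_pos: [624.9, -212.2, 112.5]
ee_rot: [179.7, 0.1, 90.1]
force: [1.1, -0.2, 0.7]
gripper_width: 55.1
gripper_force: 0.0
```

Call:
{"fn": "step_arm", "kwargs": {
  "plan": [-2.3, -0.1, 0, 0, 0, 0, -2.3, 0, 0, 0, 0, 0, 0, 0, 0, 0, 0, 0, 0, 0, 0, 0, 0, 0, 0, 0, 0, 0, 0, 0],
  "hand": 0
}}

```text
time_s: 33.28
ee_pos: [621.5, -257.1, 108.3]
ee_rot: [-179.9, -0.0, 90.0]
force: [-0.6, 0.5, -0.1]
gripper_width: 24.6
gripper_force: 0.0
```

Run:
```python
from h import *
s=sensors.state();print(s["time_s"],s["ee_pos"],s["ee_rot"],s["gripper_width"],s["gripper_force"])
f=viewer.grab_frame("wrist");save(f,"w16")
for n,z in dict(carrier0_mid=43,carrier1_mid=43,gate=31).items():
  print(n,[(np.round(d["location"]),at_z(f,d["location"],z).round(1),round(d["score"],2)) for d in viewer.pinpoint(n,f)])
```

```text
33.2833 [ 621.53559379 -257.06191856  108.28323047] [-1.79948674e+02 -3.63447278e-02  9.00291258e+01] 24.608570073241843 0.0
carrier0_mid []
carrier1_mid [(array([323., 162.]), array([ 623.7, -213.3,   43. ]), 0.88)]
gate [(array([320.,  84.]), array([ 621.8, -154.6,   31. ]), 0.78)]
```

Call:
{"fn": "step_arm", "kwargs": {
  "plan": [0, 0.05, 2.5, 0, 0, 0, 0, 0, 2.2, 0, 0, 0, 0, 0, 0.9, 0, 0, 0, 0, 0, 0.3, 0, 0, 0, 0, 0, 0, 0, 0, 0]
}}

```text
time_s: 33.9
ee_pos: [622.2, -257.1, 49.4]
ee_rot: [-179.9, -0.0, 90.1]
force: [-0.4, -1.3, 0.5]
gripper_width: 0.6
gripper_force: 0.0
```

Call:
{"fn": "step_arm", "kwargs": {
  "plan": [0.6, 0, 0, 0, 0, 0, 1.0, 0, 0, 0, 0, 0, 1.0, 0, 0, 0, 0, 0, 1.0, 0, 0, 0, 0, 0, 1.0, 0, 0, 0, 0, 0]
}}

```text
time_s: 34.32
ee_pos: [622.9, -210.9, 50.9]
ee_rot: [179.9, 0.1, 90.1]
force: [0.3, -8.0, 1.2]
gripper_width: 0.6
gripper_force: 4.2
```

Call:
{"fn": "step_arm", "kwargs": {
  "plan": [1.0, 0, 0, 0, 0, 0, 1.0, 0, 0, 0, 0, 0, 1.0, 0, 0, 0, 0, 0, 1.0, 0, 0, 0, 0, 0, 0, 0, 0, 0, 0, 0]
}}

```text
time_s: 34.73
ee_pos: [622.2, -168.9, 50.2]
ee_rot: [-180.0, -0.1, 90.1]
force: [0.4, -0.3, 0.7]
gripper_width: 0.2
gripper_force: 0.0
```

Call:
{"fn": "step_arm", "kwargs": {
  "plan": [1.0, 0, 0, 0, 0, 0, 1.0, 0, 0, 0, 0, 0, 1.1, 0, 0, 0, 0, 0, 0, 0, 0, 0, 0, 0]
}}

```text
time_s: 35.07
ee_pos: [621.9, -137.8, 49.7]
ee_rot: [-179.9, -0.1, 90.1]
force: [-0.1, 2.1, 1.0]
gripper_width: 0.1
gripper_force: 1.8
```

Run:
```python
from h import *
s=sensors.state();print(s["time_s"],s["ee_pos"],s["ee_rot"],s["force"])
f=viewer.grab_frame("wrist");save(f,"w17")
for n,z in dict(carrier0_mid=43,carrier1_mid=43).items():
  print(n,[(np.round(d["location"]),at_z(f,d["location"],z).round(1),round(d["score"],2)) for d in viewer.pinpoint(n,f)])
```

```text
35.0667 [ 621.91554916 -137.80418018   49.72922744] [-1.79942910e+02 -9.05688357e-02  9.01111131e+01] [-0.14263026  2.05816094  0.99357168]
carrier0_mid []
carrier1_mid []
```

Call:
{"fn": "step_arm", "kwargs": {
  "plan": [-0.2, 0, 0, 0, 0, 0, 0, 0, -1.5, 0, 0, 0, 0, 0, -3.0, 0, 0, 0, 0, 0, -3.0, 0, 0, 0, 0, 0, -3, 0, 0, 0]
}}

```text
time_s: 35.63
ee_pos: [621.9, -143.3, 155.5]
ee_rot: [-179.9, 0.0, 90.0]
force: [0.8, -0.3, 0.1]
gripper_width: 0.4
gripper_force: 0.0
```

Call:
{"fn": "step_arm", "kwargs": {
  "plan": [3.4, -1.5, -0.8, 0, 0, 0, 3.4, -1.5, -0.8, 0, 0, 0, 3.4, -1.5, -0.8, 0, 0, 0, 3.4, -1.5, -0.8, 0, 0, 0, 3.4, -1.5, -0.8, 0, 0, 0],
  "hand": 6.5
}}

```text
time_s: 36.05
ee_pos: [546.3, 27.9, 195.1]
ee_rot: [180.0, 0.1, 90.0]
force: [0.4, 0.3, 0.1]
gripper_width: 30.8
gripper_force: 0.0
```

Call:
{"fn": "step_arm", "kwargs": {
  "plan": [3.6, -1.5, -0.8, 0, 0, 0, 3.6, -1.5, -0.8, 0, 0, 0, 3.6, -1.5, -0.8, 0, 0, 0, 3.6, -1.5, -0.8, 0, 0, 0, 3.6, -1.5, -0.8, 0, 0, 0]
}}

```text
time_s: 36.47
ee_pos: [471.3, 208.2, 235.3]
ee_rot: [180.0, 0.0, 90.0]
force: [1.1, 0.4, 0.0]
gripper_width: 63.5
gripper_force: 0.0
```

Call:
{"fn": "step_arm", "kwargs": {
  "plan": [3.5, -0.8, 0, 0, 0, 0, 1.5, 0, 0, 0, 0, 0, 0, 0, 0, 0, 0, 0, 0, 0, 0, 0, 0, 0]
}}

```text
time_s: 36.8
ee_pos: [464.0, 257.3, 234.5]
ee_rot: [180.0, 0.1, 90.1]
force: [-0.6, 0.5, 0.3]
gripper_width: 65.1
gripper_force: 0.0
```

Run:
```python
from h import *
s=sensors.state();print(s["time_s"],s["ee_pos"],s["ee_rot"],s["gripper_width"])
f=viewer.grab_frame("wrist");save(f,"w18")
o,m=carriers(f)
for x in o:
    print(x)
    w,h=x[1];a=x[2] if w>h else x[2]+90
    print(plan([*x[0],29],[180,0,a]),a)
t=viewer.grab_frame("top");save(t,"t18")
for k in range(4): print([(at_z(t,d["location"],14).round(),round(d["score"],2)) for d in viewer.pinpoint(f"carrier{k}_mid",t)])
```

```text
36.8 [463.96417608 257.29934437 234.53688087] [1.79997027e+02 8.72651250e-02 9.01334231e+01] 65.09896811651709
([512.6, 312.3], [42.8, 38.2], 72.4, 912.0)
(array([ 5.61,  4.87, 20.54]), array([-0.   ,  0.002,  0.308])) 72.4
([427.9, 320.4], [37.7, 43.1], 16.4, 920.0)
(array([ 6.42, -3.6 , 20.54]), array([-0.   ,  0.002, -0.285])) 106.4
[]
[(array([ 616., -143.,   14.]), 0.51)]
[(array([ 415., -243.,   14.]), 0.23)]
[]
```

Call:
{"fn": "step_arm", "kwargs": {
  "plan": [1.6, -0.9, 3.8, 0, 0, 0, 1.6, -0.9, 3.8, 0, 0, 0, 1.6, -0.9, 3.8, 0, 0, 0, 1.6, -0.9, 3.8, 0, 0, -0.095, 0, 0, 1.5, 0, 0, -0.095]
}}

```text
time_s: 37.52
ee_pos: [424.9, 320.1, 65.3]
ee_rot: [-179.6, 0.2, 101.2]
force: [-0.9, 0.2, 0.4]
gripper_width: 64.8
gripper_force: 0.0
```

Call:
{"fn": "step_arm", "kwargs": {
  "plan": [0, 0, 1.8, 0, 0, -0.095, 0, 0, 1.0, 0, 0, 0, 0, 0, 0.8, 0, 0, 0, 0, 0, 0.3, 0, 0, 0]
}}

```text
time_s: 37.85
ee_pos: [428.4, 320.0, 30.0]
ee_rot: [-179.9, 0.0, 106.2]
force: [0.1, 0.6, 0.2]
gripper_width: 65.0
gripper_force: 0.0
```

Call:
{"fn": "step_arm", "kwargs": {
  "plan": [0, 0, 0, 0, 0, 0, 0, 0, 0, 0, 0, 0, 0, 0, 0, 0, 0, 0, 0, 0, 0, 0, 0, 0, 0, 0, 0, 0, 0, 0],
  "hand": 2.5
}}

```text
time_s: 38.27
ee_pos: [428.6, 320.7, 31.4]
ee_rot: [179.9, -0.0, 106.4]
force: [0.0, -0.1, -0.4]
gripper_width: 34.2
gripper_force: 0.0
```

Call:
{"fn": "step_arm", "kwargs": {
  "plan": [0, 0, 0, 0, 0, 0, 0, 0, 0, 0, 0, 0]
}}

```text
time_s: 38.43
ee_pos: [428.6, 320.7, 31.4]
ee_rot: [179.9, 0.0, 106.4]
force: [0.0, -0.2, 4.1]
gripper_width: 33.8
gripper_force: 25.0
```

Call:
{"fn": "step_arm", "kwargs": {
  "plan": [0, 0, -2, 0, 0, 0, 0, 0, -4, 0, 0, 0, 0, 0, -4, 0, 0, 0.095, 0, 0, -2, 0, 0, 0.095, 0, 0, 0, 0, 0, 0.095]
}}

```text
time_s: 38.85
ee_pos: [430.7, 322.4, 156.0]
ee_rot: [179.5, -0.3, 89.8]
force: [0.0, 0.2, -0.6]
gripper_width: 33.7
gripper_force: 25.0
```

Call:
{"fn": "step_arm", "kwargs": {
  "plan": [-3.55, 1.29, 0, 0, 0, 0, -3.55, 1.29, 0, 0, 0, 0, -3.55, 1.29, 0, 0, 0, 0, -3.55, 1.29, 0, 0, 0, 0, -3.55, 1.29, 0, 0, 0, 0]
}}

```text
time_s: 39.27
ee_pos: [492.9, 141.5, 150.6]
ee_rot: [-180.0, 0.0, 90.1]
force: [0.2, 0.3, -0.1]
gripper_width: 33.9
gripper_force: 25.0
```

Call:
{"fn": "step_arm", "kwargs": {
  "plan": [-3.55, 1.29, 0, 0, 0, 0, -3.55, 1.29, 0, 0, 0, 0, -3.55, 1.29, 0, 0, 0, 0, -3.55, 1.29, 0, 0, 0, 0, -3.55, 1.29, 0, 0, 0, 0]
}}

```text
time_s: 39.68
ee_pos: [557.6, -36.1, 150.6]
ee_rot: [-180.0, 0.0, 90.0]
force: [0.5, -0.0, -1.0]
gripper_width: 33.9
gripper_force: 25.0
```

Call:
{"fn": "step_arm", "kwargs": {
  "plan": [-3.55, 1.29, 0, 0, 0, 0, -3.55, 1.29, 0, 0, 0, 0, -3.55, 1.29, 0, 0, 0, 0, -3.55, 1.29, 0, 0, 0, 0, -3.55, 1.29, 0, 0, 0, 0]
}}

```text
time_s: 40.1
ee_pos: [622.3, -213.5, 150.4]
ee_rot: [-179.9, -0.0, 90.0]
force: [0.3, 0.7, -1.2]
gripper_width: 33.3
gripper_force: 25.0
```

Call:
{"fn": "step_arm", "kwargs": {
  "plan": [0, 0, 0, 0, 0, 0, 0, 0, 0, 0, 0, 0]
}}

```text
time_s: 40.27
ee_pos: [622.1, -213.5, 149.8]
ee_rot: [-179.9, -0.0, 89.9]
force: [-1.0, 0.3, -0.3]
gripper_width: 33.8
gripper_force: 25.0
```

Run:
```python
from h import *
s=sensors.state();print(s["time_s"],s["ee_pos"],s["ee_rot"],s["gripper_width"],s["gripper_force"])
f=viewer.grab_frame("wrist");save(f,"w19")
print(plan([622.6,-213,60.5],[180,0,90.5]))
for k in range(4): print([(at_z(f,d["location"],43).round(1),round(d["score"],2)) for d in viewer.pinpoint(f"carrier{k}_mid",f)])
```

```text
40.2667 [ 622.1464978  -213.538069    149.77422402] [-1.79929539e+02 -1.55006159e-02  8.98804693e+01] 33.815120835631106 24.998590350151062
(array([-0.11,  0.1 ,  8.94]), array([-0.002, -0.001, -0.009]))
[]
[(array([ 617.6, -129.9,   43. ]), 0.62)]
[(array([ 622. , -250.9,   43. ]), 0.88), (array([ 543.2, -123.1,   43. ]), 0.55)]
[]
```

Run:
```python
import cv2,numpy as np
a=[cv2.resize(cv2.imread(f"pics/{n}.png")[30:220,260:390],None,fx=3,fy=3,interpolation=cv2.INTER_CUBIC) for n in("w15","w19")]
cv2.imwrite("pics/cmp19.png",np.hstack(a))
```

```text
(no output)
```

View pics/cmp19.png

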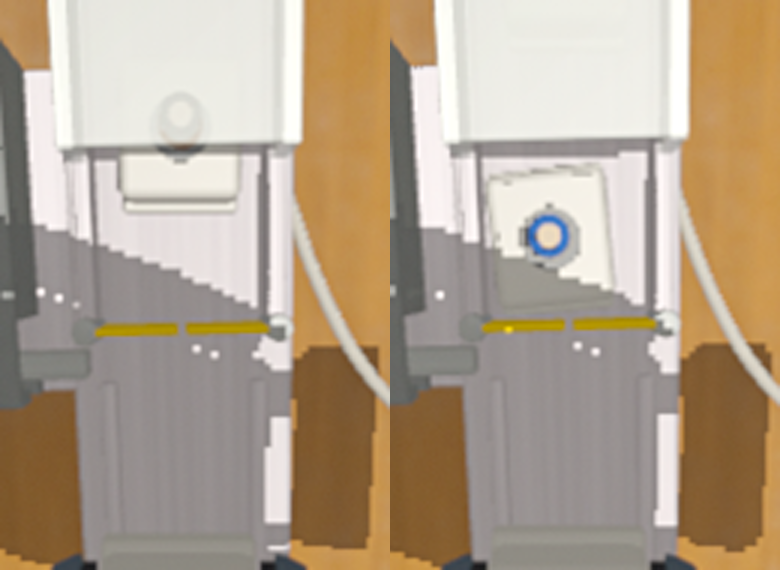

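Call:
{"fn": "step_arm", "kwargs": {
  "plan": [0, 0, 3.0, 0, 0, 0, 0, 0, 3.0, 0, 0, 0, 0, 0, 1.8, 0, 0, 0, 0, 0, 0.7, 0, 0, 0, 0, 0, 0.3, 0, 0, 0]
}}

```text
time_s: 40.93
ee_pos: [621.6, -210.6, 61.8]
ee_rot: [-179.9, -0.0, 90.1]
force: [0.6, -0.1, -0.5]
gripper_width: 33.9
gripper_force: 25.0
```

Call:
{"fn": "step_arm", "kwargs": {
  "plan": [0, 0, 0.15, 0, 0, 0, 0, 0, 0.1, 0, 0, 0, 0, 0, 0, 0, 0, 0]
}}

```text
time_s: 41.18
ee_pos: [623.1, -211.9, 61.7]
ee_rot: [179.9, 0.1, 90.1]
force: [-0.7, 0.3, -0.6]
gripper_width: 34.0
gripper_force: 25.0
```

Call:
{"fn": "step_arm", "kwargs": {
  "plan": [0, 0, 0.15, 0, 0, 0, 0, 0, 0, 0, 0, 0]
}}

```text
time_s: 41.35
ee_pos: [623.2, -212.1, 60.4]
ee_rot: [179.8, 0.1, 90.0]
force: [0.1, 0.1, 3.4]
gripper_width: 33.8
gripper_force: 25.0
```

Call:
{"fn": "step_arm", "kwargs": {
  "plan": [0, 0, 0, 0, 0, 0, 0, 0, 0, 0, 0, 0, 0, 0, -2.0, 0, 0, 0, 0, 0, -2.5, 0, 0, 0, 0, 0, -1.6, 0, 0, 0],
  "hand": 5.5
}}

```text
time_s: 41.77
ee_pos: [622.7, -212.0, 121.6]
ee_rot: [179.9, 0.0, 90.1]
force: [1.0, -0.3, 0.3]
gripper_width: 55.0
gripper_force: 0.0
```

Call:
{"fn": "step_arm", "kwargs": {
  "plan": [2.8, -0.15, 0, 0, 0, 0, 2.8, -0.15, 0, 0, 0, 0, 0, 0, 0, 0, 0, 0, 0, 0, 0, 0, 0, 0, 0, 0, 0, 0, 0, 0],
  "hand": 0
}}

```text
time_s: 42.18
ee_pos: [619.3, -156.0, 119.8]
ee_rot: [180.0, 0.1, 90.1]
force: [-0.6, -1.0, 0.2]
gripper_width: 24.5
gripper_force: 0.0
```

Call:
{"fn": "step_arm", "kwargs": {
  "plan": [0, 0, 0, 0, 0, 0, 0, 0, 0, 0, 0, 0]
}}

```text
time_s: 42.35
ee_pos: [619.2, -156.7, 119.6]
ee_rot: [-180.0, 0.0, 90.0]
force: [0.2, -0.5, -0.1]
gripper_width: 11.2
gripper_force: 0.0
```

Run:
```python
from h import *
s=sensors.state();print(s["time_s"],s["ee_pos"],s["ee_rot"],s["gripper_width"],s["gripper_force"])
f=viewer.grab_frame("wrist");save(f,"w20")
for k in range(4): print([(np.round(d["location"]),at_z(f,d["location"],43).round(1),round(d["score"],2)) for d in viewer.pinpoint(f"carrier{k}_mid",f)])
print(proj(f,[617.6,-129.9,43]),plan([619.5,-156,75],[180,0,90]))
```

```text
42.35 [ 619.23514618 -156.66502833  119.63612581] [-1.79990480e+02  2.94161824e-02  9.00018380e+01] 11.161459751150865 0.0
[]
[(array([317., 180.]), array([ 616.7, -129.6,   43. ]), 0.91)]
[(array([322., 269.]), array([ 621.2, -211.8,   43. ]), 0.6)]
[]
[np.float64(317.91545902776545), np.float64(180.70472847286152)] (array([0.02, 0.03, 4.47]), array([-0.,  0.,  0.]))
```

Call:
{"fn": "step_arm", "kwargs": {
  "plan": [0, 0, 2, 0, 0, 0, 0, 0, 1.6, 0, 0, 0, 0, 0, 0.6, 0, 0, 0, 0, 0, 0.2, 0, 0, 0, 0, 0, 0, 0, 0, 0]
}}

```text
time_s: 43.02
ee_pos: [618.2, -155.7, 77.0]
ee_rot: [-179.9, -0.0, 90.1]
force: [-5.0, 0.1, 6.3]
gripper_width: 0.5
gripper_force: 2.9
```

Call:
{"fn": "step_arm", "kwargs": {
  "plan": [0.6, 0, 0, 0, 0, 0, 0.6, 0, 0, 0, 0, 0, 0.6, 0, 0, 0, 0, 0, 0.6, 0, 0, 0, 0, 0, 0.4, 0, 0, 0, 0, 0]
}}

```text
time_s: 43.43
ee_pos: [619.8, -127.8, 76.7]
ee_rot: [179.9, 0.1, 90.1]
force: [-0.5, -3.0, 4.4]
gripper_width: 0.4
gripper_force: 2.4
```

Call:
{"fn": "step_arm", "kwargs": {
  "plan": [0.35, 0, 0, 0, 0, 0, 0, 0, 0, 0, 0, 0, 0, 0, 0, 0, 0, 0]
}}

```text
time_s: 43.68
ee_pos: [619.8, -125.0, 76.4]
ee_rot: [179.9, 0.1, 90.1]
force: [-0.3, -4.1, 5.3]
gripper_width: 0.5
gripper_force: 3.4
```

Run:
```python
from h import *
s=sensors.state();print(s["time_s"],s["ee_pos"],s["ee_rot"],s["gripper_width"],s["force"])
f=viewer.grab_frame("wrist");save(f,"w21")
for k in range(4): print([(np.round(d["location"]),at_z(f,d["location"],43).round(1),round(d["score"],2)) for d in viewer.pinpoint(f"carrier{k}_mid",f)])
```

```text
43.6833 [ 619.79720002 -124.96469659   76.386539  ] [1.79914111e+02 1.31499355e-01 9.01118933e+01] 0.457363795807853 [-0.30111159 -4.1091088   5.29565917]
[]
[]
[]
[]
```

Call:
{"fn": "step_arm", "kwargs": {
  "plan": [-0.3, 0, 0, 0, 0, 0, 0, 0, -2.5, 0, 0, 0, -1, 0.2, -3, 0, 0, 0, -3, 0.1, 0, 0, 0, 0, -2, 0, 0, 0, 0, 0]
}}

```text
time_s: 44.35
ee_pos: [623.6, -187.7, 132.4]
ee_rot: [179.8, 0.0, 90.1]
force: [-0.2, 0.0, 0.2]
gripper_width: 0.9
gripper_force: 0.0
```

Call:
{"fn": "step_arm", "kwargs": {
  "plan": [0, 0, 0, 0, 0, 0, 0, 0, 0, 0, 0, 0]
}}

```text
time_s: 44.52
ee_pos: [621.8, -187.1, 129.8]
ee_rot: [-179.9, -0.1, 89.9]
force: [1.0, 0.1, 0.2]
gripper_width: 0.3
gripper_force: 0.0
```

Run:
```python
from h import *
s=sensors.state();print(s["time_s"],s["ee_pos"],s["ee_rot"],s["gripper_width"],s["force"])
f=viewer.grab_frame("wrist");save(f,"w22")
for k in range(4): print([(np.round(d["location"]),at_z(f,d["location"],43).round(1),round(d["score"],2)) for d in viewer.pinpoint(f"carrier{k}_mid",f)])
# rear top edge of block & yellow flaps
hsv=cv2.cvtColor(f["img"],cv2.COLOR_RGB2HSV);m=cv2.inRange(hsv,(22,150,60),(34,255,255));m[:, :280]=0;m[:,360:]=0;m[:20]=0
ys,xs=np.nonzero(m);print(len(xs),[ (at_z(f,(x,np.median(ys[xs==x])),57)[:2].round(1).tolist()) for x in range(xs.min(),xs.max()+1,6) if (xs==x).any()])
```

```text
44.5167 [ 621.76876538 -187.06788082  129.82034597] [-1.79911312e+02 -1.02959226e-01  8.99493354e+01] 0.2823535744925123 [0.97159966 0.06801136 0.17710314]
[]
[(array([318., 105.]), array([620.6, -99.4,  43. ]), 0.68)]
[(array([319., 234.]), array([ 620.7, -211.5,   43. ]), 0.78)]
[(array([132., 253.]), array([ 443.7, -231.4,   43. ]), 0.22)]
408 [[586.9, -287.3], [601.4, -152.1], [606.3, -152.5], [611.2, -152.1], [616.1, -152.5], [625.8, -151.3], [630.7, -151.7], [635.6, -152.1], [640.5, -151.3], [645.4, -152.9], [655.1, -297.3]]
```

Call:
{"fn": "step_arm", "kwargs": {
  "plan": [-3.5, 0, 0, 0, 0, 0, -3.5, 0, 0, 0, 0, 0, 0, 0, 2.5, 0, 0, 0, 0, 0, 3, 0, 0, 0, 0, 0, 1.5, 0, 0, 0]
}}

```text
time_s: 45.18
ee_pos: [620.8, -256.5, 57.8]
ee_rot: [-179.8, -0.1, 90.0]
force: [-0.2, 0.7, -0.2]
gripper_width: 0.2
gripper_force: 0.0
```

Call:
{"fn": "step_arm", "kwargs": {
  "plan": [0, 0, 0.8, 0, 0, 0, 0, 0, 0.3, 0, 0, 0, 0, 0, 0, 0, 0, 0]
}}

```text
time_s: 45.43
ee_pos: [622.6, -256.7, 49.7]
ee_rot: [-180.0, 0.0, 90.1]
force: [-0.2, 0.4, 0.0]
gripper_width: 0.1
gripper_force: 0.0
```

Call:
{"fn": "step_arm", "kwargs": {
  "plan": [0.6, 0, 0, 0, 0, 0, 1.0, 0, 0, 0, 0, 0, 1.0, 0, 0, 0, 0, 0, 1.0, 0, 0, 0, 0, 0, 1.0, 0, 0, 0, 0, 0]
}}

```text
time_s: 45.85
ee_pos: [622.8, -210.7, 50.9]
ee_rot: [179.9, 0.1, 90.1]
force: [-0.5, -8.7, 1.0]
gripper_width: 0.2
gripper_force: 4.3
```

Call:
{"fn": "step_arm", "kwargs": {
  "plan": [1.0, 0, 0, 0, 0, 0, 1.0, 0, 0, 0, 0, 0, 1.0, 0, 0, 0, 0, 0, 1.0, 0, 0, 0, 0, 0, 0, 0, 0, 0, 0, 0]
}}

```text
time_s: 46.27
ee_pos: [622.2, -168.8, 50.1]
ee_rot: [-180.0, -0.1, 90.1]
force: [-0.1, 0.3, -0.2]
gripper_width: 0.4
gripper_force: 0.0
```

Run:
```python
from h import *
s=sensors.state();print(s["time_s"],s["ee_pos"],s["ee_rot"],s["force"])
f=viewer.grab_frame("wrist");save(f,"w23")
for k in range(1,3): print([(np.round(d["location"]),at_z(f,d["location"],43).round(1),round(d["score"],2)) for d in viewer.pinpoint(f"carrier{k}_mid",f)])
```

```text
46.2667 [ 622.24563478 -168.77542266   50.14706108] [-1.79998553e+02 -5.69692488e-02  9.01312860e+01] [-0.10368221  0.31409662 -0.15448793]
[]
[(array([319., 182.]), array([ 621.6, -128.6,   43. ]), 0.66)]
```

Call:
{"fn": "step_arm", "kwargs": {
  "plan": [1.0, 0, 0, 0, 0, 0, 1.0, 0, 0, 0, 0, 0, 1.1, 0, 0, 0, 0, 0, 0.1, 0, 0, 0, 0, 0, 0, 0, 0, 0, 0, 0]
}}

```text
time_s: 46.83
ee_pos: [621.9, -137.5, 49.6]
ee_rot: [-179.9, -0.1, 90.1]
force: [-0.6, 2.4, -0.2]
gripper_width: 0.5
gripper_force: 2.2
```

Call:
{"fn": "step_arm", "kwargs": {
  "plan": [-0.4, 0, 0, 0, 0, 0, 0, 0, -1.5, 0, 0, 0, 0, 0, -3.0, 0, 0, 0, -1, 0, -3.0, 0, 0, 0, -3.5, 0, 0, 0, 0, 0]
}}

```text
time_s: 47.25
ee_pos: [625.9, -186.5, 131.5]
ee_rot: [179.4, 0.1, 90.3]
force: [1.2, -0.7, 0.6]
gripper_width: 0.4
gripper_force: 0.0
```

Call:
{"fn": "step_arm", "kwargs": {
  "plan": [0, 0, 0, 0, 0, 0, 0, 0, 0, 0, 0, 0]
}}

```text
time_s: 47.42
ee_pos: [622.2, -190.2, 125.3]
ee_rot: [179.9, 0.0, 89.9]
force: [-0.2, 0.3, -0.1]
gripper_width: 0.4
gripper_force: 0.0
```

```bash
cat >> h.py <<'E'
def look():
    s=sensors.state();print(s["time_s"],s["ee_pos"].round(1),s["ee_rot"][2],s["force"].round(1))
    f=viewer.grab_frame("wrist")
    for k in range(4): print([(np.round(d["location"]),at_z(f,d["location"],43).round(1),round(d["score"],2)) for d in viewer.pinpoint(f"carrier{k}_mid",f)])
    hsv=cv2.cvtColor(f["img"],cv2.COLOR_RGB2HSV);m=cv2.inRange(hsv,(22,150,60),(34,255,255))
    P=[at_z(f,(x,y),57) for y,x in zip(*np.nonzero(m))];P=[p for p in P if 595<p[0]<650 and -165<p[1]<-115]
    for a in range(597,648,7):
        q=[p[1] for p in P if abs(p[0]-a)<3.5]
        print(a,round(float(np.median(q)),1) if q else None,end="; ")
    return f
E
python3 -c "
from h import *
save(look(),'w24')"
```

```text
47.4167 [ 622.2 -190.2  125.3] 89.89583868291821 [-0.2  0.3 -0.1]
[]
[(array([178., 315.]), array([ 481.7, -299.4,   43. ]), 0.19)]
[(array([319.,  96.]), array([622. , -96.2,  43. ]), 0.59)]
[]
597 -152.9; 604 -152.2; 611 -152.2; 618 -152.2; 625 -151.4; 632 -151.4; 639 -151.4; 646 -152.2;
```

Call:
{"fn": "step_arm", "kwargs": {
  "plan": [0, 0, -3, 0, 0, 0, 3.5, -1.24, -0.8, 0, 0, 0, 3.5, -1.24, -0.8, 0, 0, 0, 3.5, -1.24, -0.8, 0, 0, 0, 3.5, -1.24, -0.8, 0, 0, 0],
  "hand": 6.5
}}

```text
time_s: 48.08
ee_pos: [571.5, -46.4, 186.8]
ee_rot: [-180.0, 0.0, 90.1]
force: [0.5, 0.2, 0.2]
gripper_width: 31.0
gripper_force: 0.0
```

Call:
{"fn": "step_arm", "kwargs": {
  "plan": [3.5, -1.24, -0.8, 0, 0, 0, 3.5, -1.24, -0.8, 0, 0, 0, 3.5, -1.24, -0.8, 0, 0, 0, 3.5, -1.24, -0.8, 0, 0, 0, 3.5, -1.24, -0.8, 0, 0, 0]
}}

```text
time_s: 48.5
ee_pos: [509.0, 128.7, 227.0]
ee_rot: [-180.0, 0.0, 90.1]
force: [-0.0, 0.4, -0.0]
gripper_width: 63.4
gripper_force: 0.0
```

Call:
{"fn": "step_arm", "kwargs": {
  "plan": [3.5, -1.24, -0.8, 0, 0, 0, 3.5, -1.24, 0, 0, 0, 0, 3.0, -1.24, 0, 0, 0, 0, 3.0, 0, 0, 0, 0, 0, 0, 0, 0, 0, 0, 0]
}}

```text
time_s: 48.92
ee_pos: [471.9, 261.7, 234.5]
ee_rot: [180.0, -0.1, 90.4]
force: [1.7, 0.8, -0.5]
gripper_width: 65.1
gripper_force: 0.0
```

Call:
{"fn": "step_arm", "kwargs": {
  "plan": [0, 0, 0, 0, 0, 0]
}}

```text
time_s: 49.0
ee_pos: [472.2, 258.1, 234.3]
ee_rot: [-180.0, 0.1, 90.3]
force: [0.2, -0.4, -0.1]
gripper_width: 65.1
gripper_force: 0.0
```

Run:
```python
from h import *
s=sensors.state();print(s["time_s"],s["ee_pos"],s["ee_rot"],s["gripper_width"])
f=viewer.grab_frame("wrist");save(f,"w25")
o,m=carriers(f)
for x in o:
    print(x)
    w,h=x[1];a=x[2] if w>h else x[2]+90
    print(plan([*x[0],29],[180,0,a]),a)
print([(at_z(f,d["location"],14).round(1),round(d["score"],2)) for d in viewer.pinpoint("carrier3_mid",f)])
```

```text
49.0 [472.23267987 258.13762975 234.30024886] [-1.79967033e+02  5.57472568e-02  9.02759894e+01] 65.05523945942046
([512.5, 312.4], [43.0, 38.1], 71.7, 915.0)
(array([ 5.55,  4.04, 20.52]), array([-0.001,  0.001,  0.322])) 71.7
[(array([509.8, 310.1,  14. ]), 0.73)]
```

Call:
{"fn": "step_arm", "kwargs": {
  "plan": [1.37, 1.0, 3.8, 0, 0, 0, 1.37, 1.0, 3.8, 0, 0, 0, 1.37, 1.0, 3.8, 0, 0, 0, 1.37, 1.0, 3.8, 0, 0, 0.106, 0, 0, 1.5, 0, 0, 0.106]
}}

```text
time_s: 49.52
ee_pos: [512.7, 310.6, 62.5]
ee_rot: [-179.8, 0.2, 77.6]
force: [-0.7, -0.4, -0.2]
gripper_width: 65.1
gripper_force: 0.0
```

Call:
{"fn": "step_arm", "kwargs": {
  "plan": [0, 0, 1.8, 0, 0, 0.106, 0, 0, 1.0, 0, 0, 0, 0, 0, 0.8, 0, 0, 0, 0, 0, 0.3, 0, 0, 0]
}}

```text
time_s: 49.85
ee_pos: [512.9, 310.4, 28.0]
ee_rot: [-180.0, 0.1, 71.9]
force: [0.2, -0.4, 1.5]
gripper_width: 65.2
gripper_force: 0.0
```

Call:
{"fn": "step_arm", "kwargs": {
  "plan": [0, 0, 0, 0, 0, 0, 0, 0, 0, 0, 0, 0, 0, 0, 0, 0, 0, 0, 0, 0, 0, 0, 0, 0, 0, 0, 0, 0, 0, 0],
  "hand": 2.5
}}

```text
time_s: 50.27
ee_pos: [513.3, 311.7, 29.6]
ee_rot: [179.9, -0.0, 71.9]
force: [-0.2, 0.1, 0.8]
gripper_width: 35.0
gripper_force: 0.2
```

Call:
{"fn": "step_arm", "kwargs": {
  "plan": [0, 0, 0, 0, 0, 0, 0, 0, 0, 0, 0, 0]
}}

```text
time_s: 50.43
ee_pos: [513.3, 311.7, 29.5]
ee_rot: [179.9, -0.0, 71.9]
force: [-0.4, -0.7, 4.5]
gripper_width: 34.1
gripper_force: 25.0
```

Call:
{"fn": "step_arm", "kwargs": {
  "plan": [0, 0, -2, 0, 0, 0, 0, 0, -4, 0, 0, 0, 0, 0, -4, 0, 0, -0.106, 0, 0, -2, 0, 0, -0.106, 0, 0, 0, 0, 0, -0.106]
}}

```text
time_s: 50.85
ee_pos: [515.7, 313.1, 154.5]
ee_rot: [179.4, -0.3, 90.4]
force: [-0.3, 1.2, -1.4]
gripper_width: 34.2
gripper_force: 25.0
```

Call:
{"fn": "step_arm", "kwargs": {
  "plan": [-3.5, 0.73, 0, 0, 0, 0, -3.5, 0.73, 0, 0, 0, 0, -3.5, 0.73, 0, 0, 0, 0, -3.5, 0.73, 0, 0, 0, 0, -3.5, 0.73, 0, 0, 0, 0]
}}

```text
time_s: 51.27
ee_pos: [549.4, 135.0, 148.5]
ee_rot: [-180.0, 0.0, 90.1]
force: [0.7, -0.6, -0.7]
gripper_width: 33.9
gripper_force: 25.0
```

Call:
{"fn": "step_arm", "kwargs": {
  "plan": [-3.5, 0.73, 0, 0, 0, 0, -3.5, 0.73, 0, 0, 0, 0, -3.5, 0.73, 0, 0, 0, 0, -3.5, 0.73, 0, 0, 0, 0, -3.5, 0.73, 0, 0, 0, 0]
}}

```text
time_s: 51.68
ee_pos: [586.1, -40.2, 148.5]
ee_rot: [-180.0, 0.0, 90.1]
force: [0.7, -0.2, -1.3]
gripper_width: 34.0
gripper_force: 25.0
```

Call:
{"fn": "step_arm", "kwargs": {
  "plan": [-3.5, 0.73, 0, 0, 0, 0, -3.5, 0.73, 0, 0, 0, 0, -3.5, 0.73, 0, 0, 0, 0, -3.5, 0.73, 0, 0, 0, 0, -3.5, 0.73, 0, 0, 0, 0]
}}

```text
time_s: 52.1
ee_pos: [622.8, -215.1, 148.4]
ee_rot: [-180.0, -0.0, 90.1]
force: [1.1, 1.0, -1.7]
gripper_width: 33.8
gripper_force: 25.0
```

Call:
{"fn": "step_arm", "kwargs": {
  "plan": [0, 0, 0, 0, 0, 0, 0, 0, 0, 0, 0, 0]
}}

```text
time_s: 52.27
ee_pos: [622.7, -215.1, 147.9]
ee_rot: [-179.9, -0.0, 89.9]
force: [0.0, 0.5, -1.7]
gripper_width: 33.7
gripper_force: 25.0
```

```bash
python3 -c "
from h import *
save(look(),'w26');print(plan([622.6,-213,59.5],[180,0,90.5]),sensors.state()['gripper_width'])"
```

```text
52.2667 [ 622.7 -215.1  147.9] 89.88406121012181 [ 0.   0.5 -1.7]
[(array([321., 197.]), array([ 623.6, -210.3,   43. ]), 0.32)]
[]
[(array([316.,  68.]), array([619.7, -96.2,  43. ]), 0.55)]
[(array([318., 236.]), array([ 620.9, -249.2,   43. ]), 0.89)]
597 -153.2; 604 -153.2; 611 -152.4; 618 -152.4; 625 -152.5; 632 -152.5; 639 -152.5; 646 -152.5; (array([-0.1 , -0.01,  8.94]), array([-0.   , -0.   , -0.006])) 33.55029969474849
```

Call:
{"fn": "step_arm", "kwargs": {
  "plan": [0, 0, 3.0, 0, 0, 0, 0, 0, 3.0, 0, 0, 0, 0, 0, 1.8, 0, 0, 0, 0, 0, 0.7, 0, 0, 0, 0, 0, 0.3, 0, 0, 0]
}}

```text
time_s: 52.93
ee_pos: [622.3, -212.2, 59.7]
ee_rot: [-179.9, -0.0, 90.1]
force: [0.2, 0.4, -0.4]
gripper_width: 33.5
gripper_force: 25.0
```

Call:
{"fn": "step_arm", "kwargs": {
  "plan": [0, 0, 0.15, 0, 0, 0, 0, 0, 0.1, 0, 0, 0, 0, 0, 0, 0, 0, 0]
}}

```text
time_s: 53.18
ee_pos: [623.9, -213.6, 59.8]
ee_rot: [179.9, 0.1, 90.1]
force: [0.0, -0.8, -0.0]
gripper_width: 33.6
gripper_force: 25.0
```

Call:
{"fn": "step_arm", "kwargs": {
  "plan": [0, 0, 0.15, 0, 0, 0, 0, 0, 0, 0, 0, 0]
}}

```text
time_s: 53.35
ee_pos: [624.0, -213.8, 58.5]
ee_rot: [179.8, 0.1, 90.1]
force: [-0.1, -0.1, 3.7]
gripper_width: 34.0
gripper_force: 25.0
```

Call:
{"fn": "step_arm", "kwargs": {
  "plan": [0, 0, 0, 0, 0, 0, 0, 0, 0, 0, 0, 0, 0, 0, -2.0, 0, 0, 0, 0, 0, -2.5, 0, 0, 0, 0, 0, -0.8, 0, 0, 0],
  "hand": 5.5
}}

```text
time_s: 53.77
ee_pos: [624.6, -214.1, 113.1]
ee_rot: [179.7, 0.1, 90.1]
force: [0.2, -0.1, 0.3]
gripper_width: 54.7
gripper_force: 0.0
```

Call:
{"fn": "step_arm", "kwargs": {
  "plan": [-2.2, -0.1, 0, 0, 0, 0, -2.2, 0, 0, 0, 0, 0, 0, 0, 0, 0, 0, 0, 0, 0, 0, 0, 0, 0, 0, 0, 0, 0, 0, 0],
  "hand": 0
}}

```text
time_s: 54.18
ee_pos: [621.7, -256.9, 109.3]
ee_rot: [-179.9, -0.0, 90.0]
force: [0.1, 0.4, 1.0]
gripper_width: 23.9
gripper_force: 0.0
```

```bash
python3 -c "
from h import *
save(look(),'w27');print(plan([622.4,-258,49],[180,0,90.5]))"
```

```text
54.1833 [ 621.7 -256.9  109.3] 90.03459586343578 [0.1 0.4 1. ]
[]
[]
[(array([321.,  82.]), array([ 622., -154.,   43.]), 0.53), (array([163., 272.]), array([ 483.3, -310.4,   43. ]), 0.38)]
[(array([321., 162.]), array([ 622.7, -212.7,   43. ]), 0.59)]
597 -153.0; 604 -154.0; 611 -153.4; 618 -153.4; 625 -153.4; 632 -153.4; 639 -153.0; 646 -152.1; (array([-0.13,  0.03,  6.08]), array([-0.   ,  0.   , -0.007]))
```

Call:
{"fn": "step_arm", "kwargs": {
  "plan": [0, 0, 2.5, 0, 0, 0, 0, 0, 2.2, 0, 0, 0, 0, 0, 1.0, 0, 0, 0, 0, 0, 0.3, 0, 0, 0, 0, 0, 0, 0, 0, 0]
}}

```text
time_s: 54.85
ee_pos: [621.8, -257.1, 49.2]
ee_rot: [-179.9, -0.0, 90.1]
force: [-0.6, 0.1, 0.3]
gripper_width: 0.2
gripper_force: 0.0
```

Call:
{"fn": "step_arm", "kwargs": {
  "plan": [0.6, 0, 0, 0, 0, 0, 1.0, 0, 0, 0, 0, 0, 1.0, 0, 0, 0, 0, 0, 1.0, 0, 0, 0, 0, 0, 1.0, 0, 0, 0, 0, 0]
}}

```text
time_s: 55.27
ee_pos: [622.5, -210.9, 50.8]
ee_rot: [179.9, 0.1, 90.1]
force: [-1.3, -8.6, 1.1]
gripper_width: 0.6
gripper_force: 4.4
```

Call:
{"fn": "step_arm", "kwargs": {
  "plan": [1.0, 0, 0, 0, 0, 0, 1.0, 0, 0, 0, 0, 0, 1.0, 0, 0, 0, 0, 0, 1.0, 0, 0, 0, 0, 0, 0, 0, 0, 0, 0, 0]
}}

```text
time_s: 55.68
ee_pos: [622.0, -169.0, 50.2]
ee_rot: [180.0, -0.0, 90.1]
force: [-1.0, -0.3, 0.7]
gripper_width: 0.5
gripper_force: 0.0
```

Call:
{"fn": "step_arm", "kwargs": {
  "plan": [1.0, 0, 0, 0, 0, 0, 1.0, 0, 0, 0, 0, 0, 1.1, 0, 0, 0, 0, 0, 0.1, 0, 0, 0, 0, 0, 0, 0, 0, 0, 0, 0]
}}

```text
time_s: 56.1
ee_pos: [621.6, -137.5, 49.7]
ee_rot: [-179.9, -0.1, 90.1]
force: [0.0, 2.5, 1.4]
gripper_width: 0.7
gripper_force: 2.1
```

Call:
{"fn": "step_arm", "kwargs": {
  "plan": [-0.4, 0, 0, 0, 0, 0, 0, 0, -1.5, 0, 0, 0, 0, 0, -3.0, 0, 0, 0, -1, 0, -3.0, 0, 0, 0, -3.5, 0, 0, 0, 0, 0]
}}

```text
time_s: 56.52
ee_pos: [625.3, -186.4, 130.9]
ee_rot: [179.4, 0.0, 90.3]
force: [1.4, 0.2, -0.0]
gripper_width: 0.5
gripper_force: 0.0
```

Call:
{"fn": "step_arm", "kwargs": {
  "plan": [0, 0, 0, 0, 0, 0, 0, 0, 0, 0, 0, 0]
}}

```text
time_s: 56.68
ee_pos: [621.6, -190.2, 124.8]
ee_rot: [-180.0, 0.0, 89.9]
force: [-0.5, -0.2, -0.4]
gripper_width: 0.4
gripper_force: 0.0
```

```bash
python3 -c "
from h import *
f=look();save(f,'w28')
print([(at_z(f,d['location'],47).round(1),d['score']) for d in viewer.pinpoint('knob',f)])"
```

```text
56.6833 [ 621.6 -190.2  124.8] 89.89206251736782 [-0.5 -0.2 -0.4]
[]
[]
[]
[(array([320.,  95.]), array([622. , -95.3,  43. ]), 0.57)]
597 -152.8; 604 -152.0; 611 -152.0; 618 -152.0; 625 -152.0; 632 -151.3; 639 -151.3; 646 -152.1; [(array([ 467.8, -164.4,   47. ]), 0.66)]
```

Call:
{"fn": "step_arm", "kwargs": {
  "plan": [0, 0, -2, 0, 0, 0, 0.52, -4, 0, 0, 0, 0, 0.52, -4, 0, 0, 0, 0, 0.52, -4, 0, 0, 0, 0, 0.52, -4, 0, 0, 0, 0]
}}

```text
time_s: 57.4
ee_pos: [460.1, -166.8, 144.5]
ee_rot: [-180.0, 0.0, 90.1]
force: [-0.9, -0.9, 0.9]
gripper_width: 0.2
gripper_force: 0.0
```

Call:
{"fn": "step_arm", "kwargs": {
  "plan": [0.52, -4, 0, 0, 0, 0, 0, 0, 0, 0, 0, 0.12, 0, 0, 0, 0, 0, 0.12, 0, 0, 0, 0, 0, 0.12, 0, 0, 0, 0, 0, 0.12]
}}

```text
time_s: 57.82
ee_pos: [421.7, -162.2, 145.0]
ee_rot: [180.0, 0.0, 62.2]
force: [-0.4, 0.5, 0.4]
gripper_width: 0.6
gripper_force: 0.0
```

Call:
{"fn": "step_arm", "kwargs": {
  "plan": [0, 0, 0, 0, 0, 0.12, 0, 0, 0, 0, 0, 0.12, 0, 0, 0, 0, 0, 0.12, 0, 0, 0, 0, 0, 0.12, 0, 0, 0, 0, 0, 0.12]
}}

```text
time_s: 58.23
ee_pos: [421.9, -162.1, 144.8]
ee_rot: [-180.0, 0.0, 27.9]
force: [0.2, -0.2, 0.5]
gripper_width: 0.2
gripper_force: 0.0
```

Call:
{"fn": "step_arm", "kwargs": {
  "plan": [0, 0, 0, 0, 0, 0.12, 0, 0, 0, 0, 0, 0.12, 0, 0, 0, 0, 0, 0.12, 0, 0, 0, 0, 0, 0.12, 0, 0, 0, 0, 0, 0]
}}

```text
time_s: 58.65
ee_pos: [421.9, -162.2, 144.8]
ee_rot: [180.0, 0.0, 0.6]
force: [0.5, 0.8, -0.1]
gripper_width: 0.4
gripper_force: 0.0
```

```bash
python3 -c "
from h import *
s=sensors.state();print(s['time_s'],s['ee_pos'],s['ee_rot'],s['qpos'])
f=viewer.grab_frame('wrist');save(f,'w29')
print([(d['location'],at_z(f,d['location'],47).round(1),d['score']) for d in viewer.pinpoint('knob',f)])
print(plan([420,-164.3,50],[180,0,0.6]))"
```

```text
58.65 [ 421.90344755 -162.1874068   144.78600036] [1.79990652e+02 1.13080491e-02 6.13600406e-01] [-2.24762872e+01  1.16761520e+01  1.12208312e+02 -1.56994000e-02
  5.61222732e+01  6.69188634e+01]
[([324.6, 150.1], array([ 470.6, -165.8,   47. ]), 0.69), ([476.7, 169.7], array([ 454.8, -304.1,   47. ]), 0.17)]
(array([-0.19,  0.2 ,  9.48]), array([0.   , 0.   , 0.005]))
```

Call:
{"fn": "step_arm", "kwargs": {
  "plan": [-0.2, 0.25, 3.5, 0, 0, 0, 0, 0, 3.5, 0, 0, 0, 0, 0, 1.7, 0, 0, 0, 0, 0, 0.7, 0, 0, 0, 0, 0, 0, 0, 0, 0]
}}

```text
time_s: 59.17
ee_pos: [419.1, -164.7, 49.6]
ee_rot: [-179.9, 0.2, 0.8]
force: [0.5, -0.9, -0.4]
gripper_width: 0.2
gripper_force: 0.0
```

Call:
{"fn": "step_arm", "kwargs": {
  "plan": [1.5, 0, 0, 0, 0, 0, 1.5, 0, 0, 0, 0, 0, 1.0, 0, 0, 0, 0, 0, 1.0, 0, 0, 0, 0, 0, 1.0, 0, 0, 0, 0, 0]
}}

```text
time_s: 59.58
ee_pos: [478.3, -164.5, 51.5]
ee_rot: [180.0, 0.3, 0.8]
force: [-9.0, -2.4, 5.6]
gripper_width: 0.2
gripper_force: 4.3
```

Call:
{"fn": "step_arm", "kwargs": {
  "plan": [0.8, 0, 0, 0, 0, 0, 0.4, 0, 0, 0, 0, 0, 0, 0, 0, 0, 0, 0, 0, 0, 0, 0, 0, 0]
}}

```text
time_s: 59.92
ee_pos: [492.3, -164.3, 51.1]
ee_rot: [180.0, -0.0, 0.7]
force: [-1.3, -0.5, 0.1]
gripper_width: 0.3
gripper_force: 0.4
```

Call:
{"fn": "step_arm", "kwargs": {
  "plan": [0.2, 0, 0, 0, 0, 0, 0, 0, 0, 0, 0, 0, 0.15, 0, 0, 0, 0, 0, 0, 0, 0, 0, 0, 0, 0, 0, 0]
}}

```text
invalid input at $.plan: expected a multiple of 6 numbers
```

Call:
{"fn": "step_arm", "kwargs": {
  "plan": [0.2, 0, 0, 0, 0, 0, 0, 0, 0, 0, 0, 0]
}}

```text
time_s: 60.08
ee_pos: [493.8, -164.3, 51.1]
ee_rot: [180.0, 0.0, 0.7]
force: [-2.5, 0.2, 1.1]
gripper_width: 0.3
gripper_force: 1.2
```

Call:
{"fn": "step_arm", "kwargs": {
  "plan": [0.15, 0, 0, 0, 0, 0, 0, 0, 0, 0, 0, 0]
}}

```text
time_s: 60.25
ee_pos: [495.5, -164.3, 51.0]
ee_rot: [180.0, -0.0, 0.7]
force: [-2.3, 1.1, 2.1]
gripper_width: 0.8
gripper_force: 1.2
```

Call:
{"fn": "step_arm", "kwargs": {
  "plan": [0.15, 0, 0, 0, 0, 0, 0, 0, 0, 0, 0, 0]
}}

```text
time_s: 60.42
ee_pos: [496.9, -164.2, 50.9]
ee_rot: [180.0, 0.0, 0.7]
force: [-1.6, 0.6, 1.7]
gripper_width: 0.7
gripper_force: 1.3
```

Call:
{"fn": "step_arm", "kwargs": {
  "plan": [0.15, 0, 0, 0, 0, 0, 0, 0, 0, 0, 0, 0]
}}

```text
time_s: 60.58
ee_pos: [497.1, -164.2, 50.7]
ee_rot: [-180.0, 0.2, 0.7]
force: [-5.6, -0.4, 3.5]
gripper_width: 0.2
gripper_force: 2.9
```

Call:
{"fn": "step_arm", "kwargs": {
  "plan": [0.15, 0, 0, 0, 0, 0, 0, 0, 0, 0, 0, 0]
}}

```text
time_s: 60.75
ee_pos: [497.2, -164.1, 50.6]
ee_rot: [-180.0, 0.4, 0.7]
force: [-9.0, -0.6, 4.9]
gripper_width: 0.4
gripper_force: 4.5
```

Call:
{"fn": "step_arm", "kwargs": {
  "plan": [0.2, 0, 0, 0, 0, 0, 0, 0, 0, 0, 0, 0]
}}

```text
time_s: 60.92
ee_pos: [497.3, -164.0, 50.4]
ee_rot: [-180.0, 0.6, 0.7]
force: [-13.3, -1.8, 8.2]
gripper_width: 0.2
gripper_force: 6.5
```

Call:
{"fn": "step_arm", "kwargs": {
  "plan": [0.2, 0, 0, 0, 0, 0, 0, 0, 0, 0, 0, 0]
}}

```text
time_s: 61.08
ee_pos: [497.4, -164.0, 50.3]
ee_rot: [-179.9, 0.8, 0.8]
force: [-17.1, -2.1, 11.3]
gripper_width: 0.3
gripper_force: 8.7
```

Call:
{"fn": "step_arm", "kwargs": {
  "plan": [-0.7, 0, 0, 0, 0, 0, -0.8, 0, 0, 0, 0, 0, -2, 0, 0, 0, 0, 0, -3, 0, 0, 0, 0, 0, 0, 0, 0, 0, 0, 0]
}}

```text
time_s: 61.5
ee_pos: [434.2, -164.1, 50.3]
ee_rot: [-179.9, 0.3, 0.6]
force: [-0.5, 1.3, 0.9]
gripper_width: 0.3
gripper_force: 0.0
```

Call:
{"fn": "step_arm", "kwargs": {
  "plan": [-1.5, 0, 0, 0, 0, 0, 0, 0, -3, 0, 0, 0, 0, 0, -3, 0, 0, 0, 0, 0, -3, 0, 0, 0, 0, 0, 0, 0, 0, 0]
}}

```text
time_s: 61.92
ee_pos: [428.8, -167.0, 146.6]
ee_rot: [179.7, -0.8, 0.7]
force: [0.3, -0.4, 0.1]
gripper_width: 0.7
gripper_force: 0.0
```

```bash
python3 -c "
from h import *
s=sensors.state();print(s['time_s'],s['ee_pos'],s['ee_rot'])
f=viewer.grab_frame('wrist');save(f,'w30')
print([(d['location'],at_z(f,d['location'],47).round(1),d['score']) for d in viewer.pinpoint('knob',f)])"
```

```text
61.9167 [ 428.78880512 -167.0155171   146.58222742] [179.65561936  -0.80476048   0.66016097]
[([320.3, 113.1], array([ 510.4, -167. ,   47. ]), 0.9)]
```

Call:
{"fn": "step_arm", "kwargs": {
  "plan": [0, 0, -3.5, 0, 0, 0, 2.8, -1.4, -2, 0, 0, 0, 2.8, -1.4, -1.5, 0, 0, 0, 2.5, -1.4, 0, 0, 0, 0, 2, -1.4, 0, 0, 0, 0]
}}

```text
time_s: 62.43
ee_pos: [526.6, -107.3, 210.5]
ee_rot: [180.0, -0.1, 0.7]
force: [0.1, -0.2, -0.5]
gripper_width: 0.8
gripper_force: 0.0
```

Call:
{"fn": "step_arm", "kwargs": {
  "plan": [0, 0, 0, 0, 0, 0, 0, 0, 0, 0, 0, 0, 0, 0, 0, 0, 0, 0]
}}

```text
time_s: 62.68
ee_pos: [523.4, -107.9, 209.3]
ee_rot: [180.0, 0.2, 0.7]
force: [-0.1, 0.1, 0.5]
gripper_width: 0.6
gripper_force: 0.0
```

```bash
python3 -c "
from h import *
s=sensors.state();print(s['time_s'],s['ee_pos'],s['force'])
f=viewer.grab_frame('wrist');save(f,'w31')
for y in (0,42,100,211): print(y,np.round(proj(f,[622,-152.8+y,43])))
cv2.imwrite('pics/w31c.png',cv2.resize(f['img'][0:240,100:480,::-1],None,fx=2.1,fy=2.1,interpolation=cv2.INTER_CUBIC))
t=viewer.grab_frame('top')
for n,z in (('driver_grip',12),('driver_tip',12)): print([(at_z(t,d['location'],z).round(),round(d['score'],2)) for d in viewer.pinpoint(n,t)])
"
```

```text
62.6833 [ 523.39039374 -107.94041302  209.31449292] [-0.13722674  0.07830295  0.47825785]
0 [363.  97.]
42 [324.  96.]
100 [270.  96.]
211 [167.  95.]
[(array([ 459., -348.,   12.]), 0.75)]
[]
```

View pics/w31c.png

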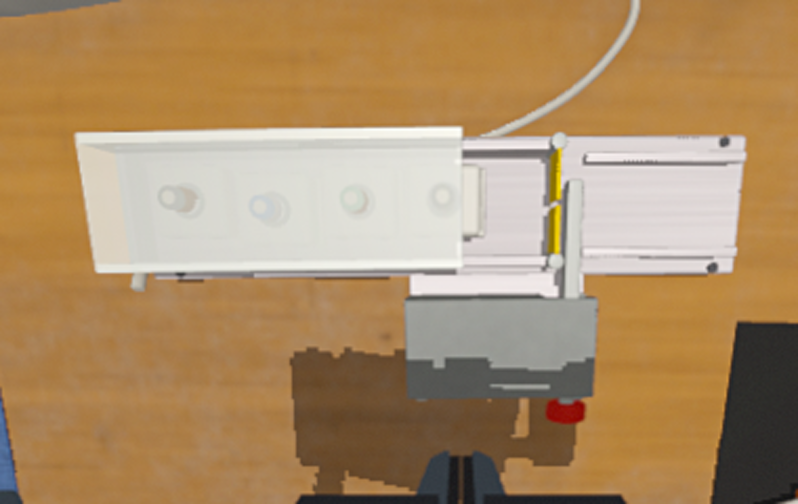

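The picture shows all four carriers upright in a row under the cover (vials at crop x 175, 265, 355 and 442). The yellow flaps are shut at x≈556, the lock bar is across the lane, and the knob is in at (565, 410). The driver lies on its mat. Handing in.

```bash
python3 -c "
from h import *
print(env.job_done())"
```

```text
the job is handed in; nothing more can be done
None
```

The job is handed in at about 63 s, with no verdict returned: in the last camera views all four carriers stood upright in the lane, the flaps were shut, the lock bar was home and the screwdriver was on its mat; the arm was never moved near the bottle, but I did not check it at the end.

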